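# Dial open the type-specimen box

## Task

Open the steel type-specimen box by its combination dial: turn the dial right (clockwise) at least two full turns and stop on 12, then left past 12 once and on to 27, then slowly right again until you feel the spring bolt drop and the dial stop dead, somewhere near 9. Do not force the dial against that stop, and do not wrench the lid while the bolt still holds it. Then raise the lid by well over half of its swing, let go and leave it standing open, without knocking the things around the box.

Things in the scene. Friction and masses are not known exactly. Their poses are not given: they have to be found in the camera images.
- strongbox: grey steel security box fixed to the desk, 210 mm (x) by 280 mm (y), 95 mm high, walls 4 mm; its lid, a 6 mm plate, lies on top, so the shut lid's top face is 101 mm above the desk. Origin: centre of its underside, on the desk. Its x axis points from its front (bar handle, bolt) to its back (hinge), z up.
- dial: black round dial on the lid, 90 mm across, in a steel ring 104 mm across. Origin on its axis, 104 mm above the desk; z is the turning axis, up. 40 white rim marks, 9 degrees apart (fifths longer, tenths longest), no numerals: mark 0 is at the finger knob, on the dial's own -x axis; marks count clockwise from there, seen from above. Turns endlessly; about 2 N at the knob. Starts at any number.
- dial_axis (a point): centre of the dial's flat face, 110 mm above the desk, 20 mm behind the box's centre. Inside are two lost-motion wheels that stand anywhere at the start: 12 and 27 may each be off by about 1 mark; after passing one too far, begin again with the two turns right.
- dial_index (a point): index: a short black line on the steel ring at the front of the dial, towards the bar handle (box -x of the dial's axis). The mark that stands here is the number set. With number N set, the knob stands N x 9 degrees counter-clockwise of the index, seen from above (0: at the index; 10: a quarter turn; 20: opposite). Turning right (clockwise) makes the number fall, left makes it rise.
- dial_knob (a point): finger knob that spins the dial: an upright aluminium post 14 mm in diameter, 24 mm tall above the dial's face, revolving freely on its own pin, 34 mm from the dial's axis. The point is on the post's axis, 12 mm above the dial's face, 122 mm above the desk.
- bolt: spring bolt; what shows is its tell-tale, a steel block 7 x 8 mm, 3 mm out of a black slot in the lid between dial and handle; origin there, on the lid's top. Locked: box x = -50 mm. On the last leg its 4 N spring draws it 6 mm towards the dial; the dial stops dead within 5 mm of knob travel, at a number that varies between 6 and 12, and stays locked. It bears 40 N, about 25 N at the knob.
- keeper: steel lip 6 x 60 x 6 mm inside the box's front rim, hidden by the shut lid; the locked bolt holds the lid under it. Origin at its centre. It must not be pulled on with more than 25 N.
- lid (a joint): lid angle in rad: 0 shut, grows as it opens, stop at 1.3. The lid weighs 0.8 kg with its lock; its stiff hinge keeps it at any angle; lifting takes 8 to 12 N at the bar handle.
- lid_hinge (a point): middle of the lid's hinge line, which runs along the box's y axis on top of its back wall: 105 mm behind the box's centre, 95 mm above the desk.
- lid_handle (a point): middle of the bar handle: a round steel bar 10 mm thick, 100 mm clear length, along the box's y axis, its centre line 32 mm above the lid's top (133 mm above the desk when shut), 185 mm in front of the hinge line and 38 mm above it. 27 mm free under the bar; 45 mm free before and behind it.
- glue_stick: white glue stick standing beside the box, 30 mm diameter, 95 mm tall; origin under its base. Leave alone
- tape_roll: clear tape roll lying beside the box, 84 mm outside diameter, 19 mm high; origin under its centre. Leave alone
- loupe: black and steel loupe standing beside the box, 38 mm diameter, 32 mm high; origin under its base. Leave alone
- eraser: white eraser 45 by 20 by 12 mm beside the box; origin under its centre. Leave alone
- marker: marker pen lying in front of the box, 130 mm long, 13 mm thick; origin under its middle. Leave alone
- cutter: black snap-off cutter lying on the desk, 155 mm long, 18 mm wide; origin under its middle. Leave alone
- pin_jar: small glass jar with a steel cap, 44 mm diameter, 60 mm tall; origin under its base. Leave alone

How it is judged:
By the outcome, as a careful person would: the job done as asked, in the order asked, and still so for the second after the job is handed in, with the robot touching nothing.
It also fails if it takes over 72 s, if anything falls off the work surface, if the arm or the gripper's body presses on something with over 40 N, if the wrist force passes 120 N, or if a joint passes its speed limit or range.

## Robot

A 7-joint arm with a two-finger parallel gripper is mounted at the origin on the work surface. World frame = base frame: x ahead of the robot, y to its left, z up, the work surface at z = 0. Lengths are in m, angles in rad, forces in N, time in s.
With the tool pointing down it reaches from about 0.425 to 0.925 m from the base axis. Payload 6.8 kg.
Tool frame: the origin (TCP) lies where the fingers leave the gripper's body, on its centre line; the fingertips stand 73 mm ahead of it and the grasp point (between the pads) lies 54 mm ahead of it; z points along the fingers, y is the direction in which the jaws open and shut (so a half turn about z gives the same grasp; the last joint's range is limited). The gripper opens to 85 mm and grips with 20 to 120 N. Pads are 22 mm wide; open, the fingers measure 114 mm over their backs; the gripper's body (76 mm by 85 mm) begins 54 mm behind the grasp point. The pads swing forward as they close: fully open they stand 13 mm farther back than shut.
Start: joints at [1.217, 0.477, 0.022, 1.555, -0.011, 1.109, -0.083], TCP at [0.164, -0.655, 0.304] pointing down, gripper open.
Joint ranges: [-2.96, 2.96], [-0.34, 2.1], [-1.41, 1.46], [0.24, 2.44], [-1.37, 4.51], [0.17, 1.92], [-2.96, 2.96]. Speed limits (rad/s): [2.39, 2.39, 3.14, 3.14, 3.14, 3.14, 3.14].

## Interface

Orientations are given as a rotation vector (axis times angle).
In Python, from bench import r gives the robot as it stands.
- The arm moves only by the shell command python3 -m handwheel 'ROWS' [FORCE]. ROWS is JSON, a list that holds one entry, the list of rows, each a list of 7 numbers: the shift along the world's x, y, z in m, then the turn, a rotation vector about the world's x, y, z in rad, then the finger opening in m, from 0 to 0.0854. A call has 1 to 10 rows; each row shifts and turns the commanded pose from where the row before left it; what a row does not reach is not made up. A row lasts 1/12 s, in which the tool goes at most 41.7 mm and 7.16 degrees, less where a joint would pass 70% of its speed; a pose out of reach is approached as far as the arm can. A call is refused whole if a number of a shift passes 0.0417 or a number of a turn 0.125, either way. A call with a gripper value outside its range is refused whole. The fingers move at their own pace and stop on an object; FORCE is the grip in N (left out, the last holds). Time passes only in rows, so rows that do not move let the fingers close. It gives the time, the measured TCP pose, the force and the opening at its end, in the units of the state.
- r.get_obs(): the state, without advancing time (a new reading comes with each control period).
- r.grab_frame(name): name is "scene" or "top" or "wrist"; returns (picture, depth): 420x560x3 uint8, red, green, blue; 420x560 float32, m along the optical axis (not along the pixel's ray), 0 where there is no reading.
- r.get_calibration(name): a dict with "vertical_fov" (degrees; the focal length in pixels is half the picture's height over the tangent of half this angle, whatever the lens; pixels are square), "cx", "cy" (the principal point, pixels), "R" (3x3) and "t" (3): a world point X has camera coordinates R X + t; the wrist camera has in their place "T_tool_cam" (4x4, takes a point from camera to tool coordinates, whose origin is the TCP and whose axes are the flange's). Camera axes: x right, y down, z forward; pixel columns grow to the right and rows downward; lengths in m; the calibration is good to about 2 mm. The wrist camera is an equidistant fisheye: a pixel r from the principal point sees the ray r / f radians off the axis. A picture is of the moment at which its call begins: read the wrist's pose just before it. get_calibration takes no time and is no camera call.
- r.hand_in(): hands the job in, once; it reports no verdict.
Trained networks look in the newest picture that a camera, given by its name, has taken for a name from the list of things; names that differ only in an ending like _2 or _b are one class to them, and where a whole thing is asked for, a point or a joint stands for the part that bears it (a point fixed in the world has none). Each returns a list of dicts, best first, with "p" (0 to 1); they miss things now and then, are a little off and sometimes report something else, mostly with a low value. They report only what shows in the picture. A call takes as long as a camera call.
- r.masks_of(label, camera): "pixels" (420x560 bool, what is visible of it) and "at" ([column, row] in pixels, amid what is visible of it).
The state is a dict: "clock": time; "joints": joint angles; "qvel": joint speeds; "tau": joint torques, N m; "tcp_pos": TCP position; "orientation": TCP orientation; "contact_force": force on the tool from outside, world axes, zero at the start; "moment": the same for the moment, N m; "grip_width": finger opening in m.
Only numpy, scipy, OpenCV 4.12 (cv2) and the standard library are available. Lean on these libraries where they do the work, as an engineer would, in place of code of your own. Each camera call takes 0.05 s, during which the arm holds its last target.

## Working session

There is one attempt and no reset: what is moved stays moved. The work goes in short steps, Python scripts to look and compute and a shell command to move; the robot and the scene stay as the last step left them, time stands still between calls to the robot, and variables do not carry over. Pictures are saved under pics/ and viewed, and the job is handed in when it is done.

```bash
ls; mkdir -p pics
python3 - <<'E'
from bench import r
import cv2
o=r.get_obs(); print(o)
for n in("scene","top","wrist"):
    p,d=r.grab_frame(n); cv2.imwrite(f"pics/{n}0.png",p[:,:,::-1]); c=r.get_calibration(n); print(n,c)
E
```

```text
pics
{'clock': 0.0, 'joints': array([ 1.21688853,  0.47781946,  0.02234444,  1.55642355, -0.01152865,
        1.10930564, -0.08307918]), 'qvel': array([ 5.26289088e-04,  1.35571220e-03, -2.16825666e-04, -1.32393707e-03,
        1.02941184e-03, -5.21082079e-05, -1.76840587e-03]), 'tau': array([ 7.30100764e-04, -5.96436274e+01,  1.60831690e+00, -2.81185913e+01,
        1.24618207e-02,  9.42971790e-03, -5.51646302e-07]), 'tcp_pos': array([ 0.16414498, -0.65427475,  0.30292449]), 'orientation': array([-3.11610660e+00, -3.84962464e-01,  5.27089863e-04]), 'contact_force': array([ 0.27304119, -0.16311699, -0.40388232]), 'moment': array([ 0.01390907, -0.01940765,  0.00209575]), 'grip_width': 0.08565429656383906}
scene {'vertical_fov': 47.33860893209409, 'cx': 282.1332862734446, 'cy': 212.0202342548488, 'R': array([[-0.76915905,  0.63896327,  0.01096789],
       [ 0.52456509,  0.6410675 , -0.5602356 ],
       [-0.36500113, -0.42515691, -0.8282607 ]]), 't': array([ 0.43075922, -0.23541968,  1.44992681])}
top {'vertical_fov': 53.471292882140624, 'cx': 285.818453426681, 'cy': 199.53890165438895, 'R': array([[ 0.00501574, -0.99993785,  0.00995731],
       [-0.99843093, -0.00556304, -0.05572003],
       [ 0.05577196, -0.00966221, -0.99839678]]), 't': array([-0.01866461,  0.5592834 ,  1.2204094 ])}
wrist {'vertical_fov': 65.70646984690485, 'cx': 281.40814287471017, 'cy': 213.91197935514964, 'T_tool_cam': array([[-5.35151820e-04, -9.45044010e-01, -3.26942707e-01,
         8.48056460e-02],
       [ 9.99999803e-01, -3.98327562e-04, -4.85450920e-04,
         5.34856204e-04],
       [ 3.28542192e-04, -3.26942902e-01,  9.45044036e-01,
        -7.14338671e-02],
       [ 0.00000000e+00,  0.00000000e+00,  0.00000000e+00,
         1.00000000e+00]])}
```

View pics/scene0.png

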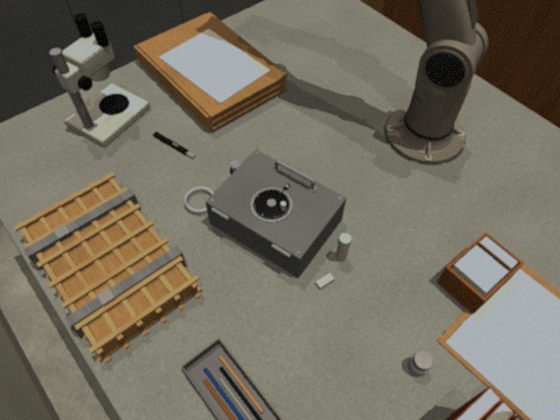

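View pics/top0.png

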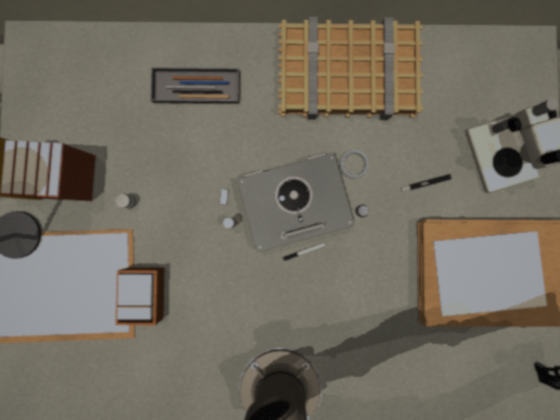

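View pics/wrist0.png

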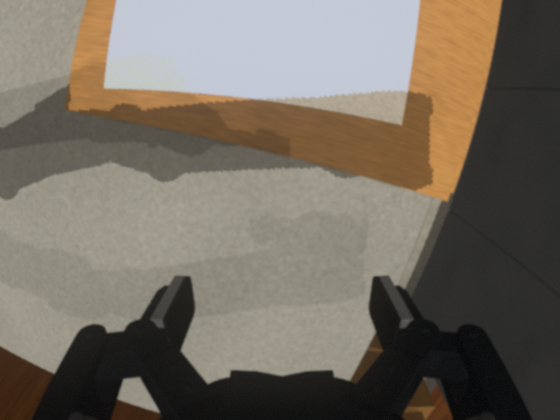

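The scene shows the box about (275,205) with handle towards the robot. The top view shows the dial at (294,195), the knob as a bright dot near (283,198), the handle at (303,231), the marker in front at (303,251), and the glue stick, loupe, tape and eraser at the sides.

```bash
cat > h.py <<'E'
import numpy as np, cv2
from scipy.spatial.transform import Rotation as Rn
from bench import r
H,W=420,560
def cal(n): 
    c=r.get_calibration(n); c['f']=(H/2)/np.tan(np.radians(c['vertical_fov']/2)); return c
def ray(n,uv,obs=None):
    c=cal(n); uv=np.atleast_2d(np.array(uv,float))
    a=(uv-[c['cx'],c['cy']])/c['f']
    if n!='wrist':
        d=np.c_[a,np.ones(len(a))]; R=c['R'];o=-R.T@c['t']; return o,d@R
    th=np.linalg.norm(a,axis=1,keepdims=True)+1e-12
    d=np.c_[a/th*np.tan(th),np.ones(len(a))]
    obs=obs or r.get_obs(); RT=Rn.from_rotvec(obs['orientation']).as_matrix(); T=c['T_tool_cam']
    return RT@T[:3,3]+obs['tcp_pos'], d@T[:3,:3].T@RT.T
def at_z(n,uv,z,obs=None):
    o,d=ray(n,uv,obs); s=(z-o[2])/d[:,2:]; return o+s*d
def with_depth(n,uv,depth,obs=None):
    uv=np.atleast_2d(uv); o,d=ray(n,uv,obs); z=depth[uv[:,1].astype(int),uv[:,0].astype(int)]; return o+d*z[:,None]
def proj(n,X,obs=None):
    c=cal(n); X=np.atleast_2d(X)
    if n!='wrist': Y=X@c['R'].T+c['t']; return Y[:,:2]/Y[:,2:]*c['f']+[c['cx'],c['cy']]
    obs=obs or r.get_obs(); RT=Rn.from_rotvec(obs['orientation']).as_matrix(); T=c['T_tool_cam']
    Y=((X-obs['tcp_pos'])@RT-T[:3,3])@T[:3,:3]
    q=np.linalg.norm(Y[:,:2],axis=1,keepdims=True); th=np.arctan2(q,Y[:,2:]); return Y[:,:2]/(q+1e-12)*th*c['f']+[c['cx'],c['cy']]
E
python3 - <<'E'
from h import *
p,d=r.grab_frame('top'); 
cv2.imwrite('pics/topzoom.png',cv2.resize(p[120:280,200:390],None,fx=4,fy=4,interpolation=cv2.INTER_CUBIC)[:,:,::-1])
vv,uu=np.mgrid[:H,:W]; P=with_depth('top',np.c_[uu.ravel(),vv.ravel()],d)
k=(abs(P[:,2]-.101)<.006)&(abs(uu.ravel()-297)<75)&(abs(vv.ravel()-203)<65)
print(k.sum(),np.median(P[k,2])); rect=cv2.minAreaRect(P[k,:2].astype(np.float32)); print(rect, cv2.boxPoints(rect))
for l,z in [('strongbox',.1),('dial',.11),('dial_axis',.11),('dial_knob',.122),('dial_index',.107),('bolt',.104),('lid_handle',.133),('lid_hinge',.095),('glue_stick',.095),('tape_roll',.019),('loupe',.032),('eraser',.012),('marker',.013),('cutter',.01),('pin_jar',.06)]:
    for m in r.masks_of(l,'top')[:1]:
        print(l,round(m['p'],2),m['at'],m['pixels'].sum(),at_z('top',m['at'],z).round(4))
print(r.get_obs()['clock'])
E
```

```text
6856 0.10003330524710086
((0.5432208776473999, -0.006821557879447937), (0.21706664562225342, 0.34805646538734436), 15.757481575012207) [[ 0.39150608  0.13119268]
 [ 0.4860264  -0.20378375]
 [ 0.6949357  -0.1448358 ]
 [ 0.60041535  0.19014063]]
strongbox 0.73 [293.9, 202.4] 7726 [[ 0.5469 -0.0372  0.1   ]]
dial 0.88 [295.6, 193.8] 842 [[ 0.57   -0.0415  0.11  ]]
dial_axis 0.62 [293.4, 205.6] 7755 [[ 0.5376 -0.0356  0.11  ]]
dial_knob 0.56 [294.7, 194.3] 839 [[ 0.5678 -0.0387  0.122 ]]
dial_index 0.61 [294.0, 205.0] 7690 [[ 0.5394 -0.0373  0.107 ]]
lid_handle 0.78 [296.0, 202.1] 7620 [[ 0.5461 -0.0419  0.133 ]]
lid_hinge 0.83 [293.7, 201.2] 7642 [[ 0.5505 -0.0368  0.095 ]]
glue_stick 0.49 [227.1, 223.8] 131 [[0.4869 0.1469 0.095 ]]
tape_roll 0.79 [358.3, 153.6] 367 [[ 0.6975 -0.231   0.019 ]]
loupe 0.72 [350.6, 154.5] 329 [[ 0.6925 -0.2059  0.032 ]]
marker 0.45 [302.0, 251.0] 188 [[ 0.4076 -0.0643  0.013 ]]
cutter 0.57 [425.4, 181.4] 256 [[ 0.6164 -0.4337  0.01  ]]
pin_jar 0.76 [122.3, 199.8] 261 [[0.5536 0.4503 0.06  ]]
0.95
```

View pics/topzoom.png

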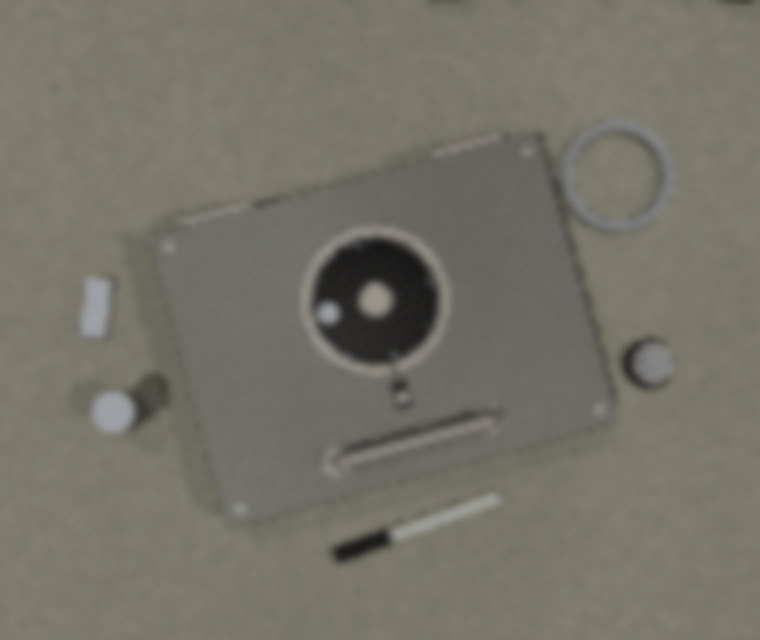

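Run:
```python
from h import *
z=lambda a: np.array(a)/4+[200-.375,120-.375]
C=at_z('top',z([(150,232),(540,133),(612,415),(225,522)]),.101)[:,:2]; print(C.round(4))
print('sides',[round(float(np.linalg.norm(C[i]-C[i-1])),4) for i in range(4)],'ctr',C.mean(0))
xa=(C[0]+C[1]-C[2]-C[3]); print('xaxis yaw',np.degrees(np.arctan2(xa[1],xa[0])))
ya=(C[0]+C[3]-C[1]-C[2]); print('y yaw',np.degrees(np.arctan2(-ya[0],ya[1])))
a=at_z('top',z((375,299)),.11)[0,:2];k=at_z('top',z((328,313)),.134)[0,:2];h=at_z('top',z((412,443)),.135)[0,:2];b=at_z('top',z((401,393)),.103)[0,:2]
for n,q in zip('axis knob handle bolt'.split(),(a,k,h,b)): print(n,q.round(4),np.linalg.norm(q-a).round(4),np.degrees(np.arctan2(*(q-a)[::-1])).round(1))
```

```text
[[ 0.6145  0.1201]
 [ 0.6853 -0.1499]
 [ 0.4898 -0.1993]
 [ 0.4154  0.0665]]
sides [0.2063, 0.2791, 0.2016, 0.276] ctr [ 0.55126716 -0.04068284]
xaxis yaw 14.623019191150993
y yaw 15.170550300370808
axis [ 0.5684 -0.0354] 0.0 0.0
knob [ 0.5572 -0.0033] 0.034 109.3
handle [ 0.4705 -0.0598] 0.1008 -166.0
bolt [ 0.5042 -0.0538] 0.0667 -164.1
```

```bash
python3 -m handwheel '[[[0.0202,0.031,0,0,0,0.079,0.0854],[0.0202,0.031,0,0,0,0.079,0.0854],[0.0202,0.031,0,0,0,0.079,0.0854],[0.0202,0.031,0,0,0,0.079,0.0854],[0.0202,0.031,0,0,0,0.079,0.0854],[0.0202,0.031,0,0,0,0.079,0.0854],[0.0202,0.031,0,0,0,0.079,0.0854],[0.0202,0.031,0,0,0,0.079,0.0854],[0.0202,0.031,0,0,0,0.079,0.0854],[0.0202,0.031,0,0,0,0.079,0.0854]]]'
python3 -m handwheel '[[[0.0202,0.031,0,0,0,0.079,0.0854],[0.0202,0.031,0,0,0,0.079,0.0854],[0.0202,0.031,0,0,0,0.079,0.0854],[0.0202,0.031,0,0,0,0.079,0.0854],[0.0202,0.031,0,0,0,0.079,0.0854],[0.0202,0.031,0,0,0,0.079,0.0854],[0.0202,0.031,0,0,0,0.079,0.0854],[0.0202,0.031,0,0,0,0.079,0.0854],[0.0202,0.031,0,0,0,0.079,0.0854],[0.0202,0.031,0,0,0,0.079,0.0854]]]'
python3 -m handwheel '[[[0,0,0,0,0,0,0.0854],[0,0,0,0,0,0,0.0854]]]'
python3 - <<'E'
from h import *
o=r.get_obs(); p,d=r.grab_frame('wrist'); np.savez('w1.npz',p=p,d=d,tp=o['tcp_pos'],ori=o['orientation'])
cv2.imwrite('pics/w1.png',cv2.resize(p,(800,600))[:,:,::-1]); print(o['tcp_pos'],o['orientation'],o['joints'],o['contact_force'],o['clock'])
E
```

```text
clock: 1.78
tcp_pos: [0.3669, -0.3432, 0.3042]
orientation: [2.726, 1.56, 0.0]
contact_force: [1.6, 0.4, -0.7]
grip_width: 0.0854
clock: 2.62
tcp_pos: [0.569, -0.0333, 0.3042]
orientation: [1.916, 2.489, 0.0]
contact_force: [0.4, 0.0, 0.5]
grip_width: 0.0852
clock: 2.78
tcp_pos: [0.569, -0.0321, 0.3039]
orientation: [-1.915, -2.49, -0.002]
contact_force: [-0.7, -1.1, -0.4]
grip_width: 0.0854
[ 0.56899096 -0.03209439  0.30393481] [-1.91524001e+00 -2.48958301e+00 -2.17124226e-03] [ 0.41609908  0.36444111 -0.58991727  1.78030602  0.22711249  1.06478489
  0.00505403] [-0.73364643 -1.11462533 -0.3515003 ] 2.7833
```

View pics/w1.png

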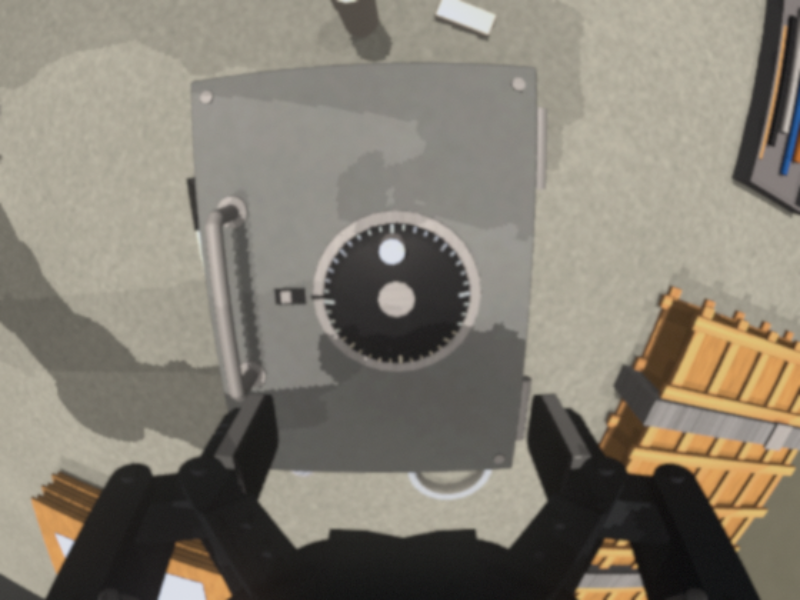

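The wrist view shows the dial centred at about (397,290), knob (392,251), index line (320,296), and tell-tale block at (286,296) at the handle side of its slot.

Run:
```python
from h import *
w=np.load('w1.npz'); p,d=w['p'],w['d']; o=dict(tcp_pos=w['tp'],orientation=w['ori'])
z=p[135:275,180:350]; cv2.imwrite('pics/w1z.png',cv2.resize(z,None,fx=4.5,fy=4.5,interpolation=cv2.INTER_CUBIC)[:,:,::-1])
for l in('dial','dial_knob','bolt','lid_handle'):
    for m in r.masks_of(l,'wrist')[:2]: print(l,round(m['p'],2),m['at'],m['pixels'].sum())
# rectify to plane z=.110
def warp(z,c,s,half):
    n=int(2*half/s); g=(np.arange(n)-n/2+.5)*s; X=c[0]-g[:,None]+0*g; Y=c[1]-g[None,:]+0*g[:,None]
    uv=proj('wrist',np.c_[X.ravel(),Y.ravel(),np.full(X.size,z)],o).reshape(n,n,2).astype(np.float32)
    return cv2.remap(p,uv[...,0],uv[...,1],cv2.INTER_CUBIC)
cv2.imwrite('pics/r110.png',warp(.110,(.5684,-.0354),.0002,.06)[:,:,::-1])
cv2.imwrite('pics/r134.png',warp(.134,(.5684,-.0354),.0002,.06)[:,:,::-1])
vv,uu=np.mgrid[:H,:W]; P=with_depth('wrist',np.c_[uu.ravel(),vv.ravel()],d,o)
from numpy import hypot
q=hypot(P[:,0]-.568,P[:,1]+.036)
print('hub',np.median(P[q<.007,2]),'lid',np.median(P[(q>.055)&(q<.06),2]),'max near',np.sort(P[q<.05,2])[-40::8])
```

```text
dial 0.6 [259.0, 177.6] 62419
dial 0.59 [275.4, 201.7] 7931
dial_knob 0.87 [277.4, 203.8] 7952
bolt 0.46 [210.6, 331.1] 41
bolt 0.42 [197.2, 206.3] 59
lid_handle 0.73 [262.1, 177.1] 62372
lid_handle 0.25 [261.2, 176.0] 62699
hub 0.11284675383729709 lid 0.2964240353426788 max near [0.33195499 0.33206731 0.3321295  0.33223404 0.33237321]
```

View pics/r110.png

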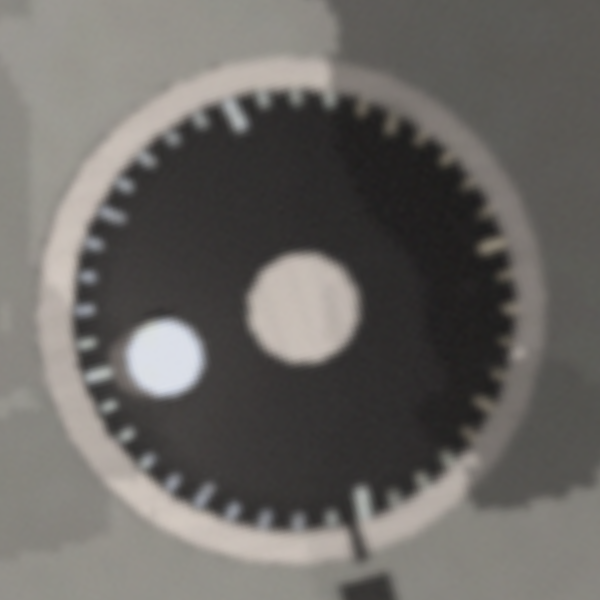

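View pics/r134.png

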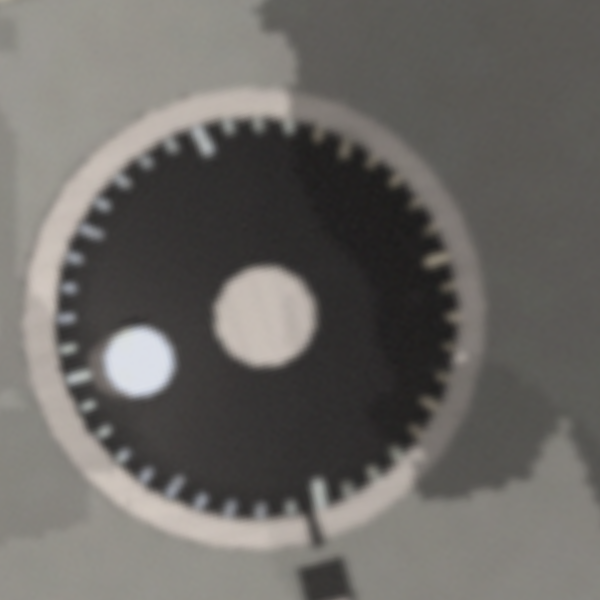

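```bash
python3 -m handwheel '[[[-0.0026,0.0058,-0.015,0,0,0,0.04],[-0.0026,0.0058,-0.015,0,0,0,0.04],[-0.0026,0.0058,-0.02,0,0,0,0.04],[-0.0026,0.0058,-0.02,0,0,0,0.04],[-0.0024,0.0057,-0.02,0,0,0,0.04],[0,0,-0.015,0,0,0,0.04],[0,0,0,0,0,0,0.04],[0,0,0,0,0,0,0.04]]]' 20
python3 - <<'E'
from h import *
o=r.get_obs(); p,d=r.grab_frame('wrist'); 
cv2.imwrite('pics/w2.png',cv2.resize(p,(800,600))[:,:,::-1]); print(o['tcp_pos'],o['orientation'],o['contact_force'],o['clock'],o['grip_width'])
E
```

```text
clock: 3.7
tcp_pos: [0.555, -0.0069, 0.1987]
orientation: [-1.922, -2.484, 0.002]
contact_force: [1.0, 0.6, 0.3]
grip_width: 0.0406
[ 0.55501912 -0.00685382  0.19869851] [-1.92227501e+00 -2.48382476e+00  1.85156635e-03] [1.02614458 0.62896511 0.26046039] 3.7 0.0405925018599449
```

View pics/w2.png

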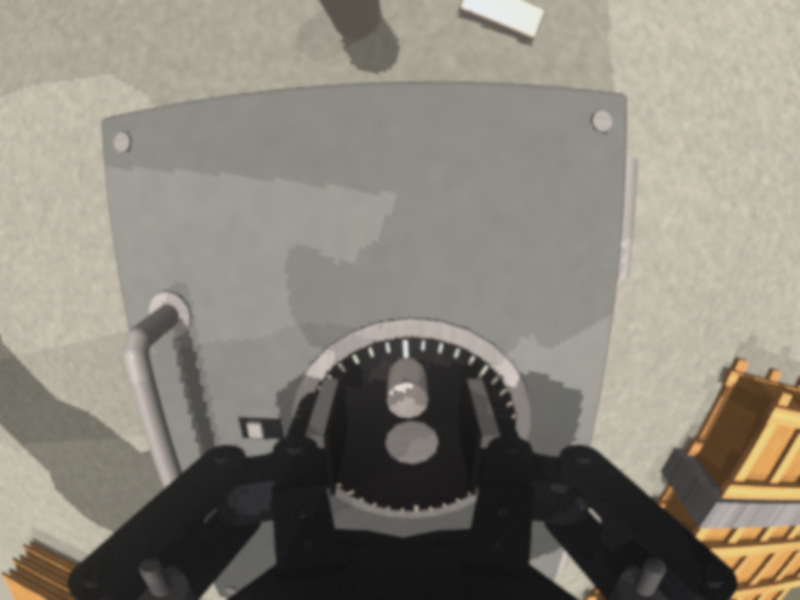

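Knob at (407,390) sits between the fingers; the pads still need about 4 mm toward +y.

```bash
python3 -m handwheel '[[[0.0005,0.002,-0.005,0,0,0,0.04],[0.0006,0.0017,-0.005,0,0,0,0.04],[0,0,0,0,0,0,0.04]]]'
python3 -m handwheel '[[[0,0,0,0,0,0,0.03]]]'
```

```text
clock: 4.0
tcp_pos: [0.5566, -0.0019, 0.1887]
orientation: [1.921, 2.486, 0.0]
contact_force: [-0.4, 0.3, -0.5]
grip_width: 0.04
clock: 4.08
tcp_pos: [0.5566, -0.002, 0.189]
orientation: [1.921, 2.486, 0.0]
contact_force: [0.0, -0.4, -0.2]
grip_width: 0.0304
```

```bash
python3 -m handwheel '[[[0,-0.001,0,0,0,0,0.012],[0,0,0,0,0,0,0.01],[0,0,0,0,0,0,0.008],[0,0,0,0,0,0,0.008]]]' 20
python3 - <<'E'
from h import *
o=r.get_obs(); p,d=r.grab_frame('wrist'); 
cv2.imwrite('pics/w3.png',cv2.resize(p,(800,600))[:,:,::-1]); print(o['tcp_pos'],o['orientation'],o['contact_force'],o['clock'],o['grip_width'])
E
```

```text
clock: 4.42
tcp_pos: [0.5566, -0.0032, 0.1892]
orientation: [1.921, 2.486, -0.0]
contact_force: [-0.9, -0.7, 1.8]
grip_width: 0.0128
[ 0.55660207 -0.00322106  0.18916502] [ 1.92094521e+00  2.48553026e+00 -8.51950767e-06] [-0.8768382  -0.73494758  1.77870857] 4.4167 0.012844946149578129
```

View pics/w3.png

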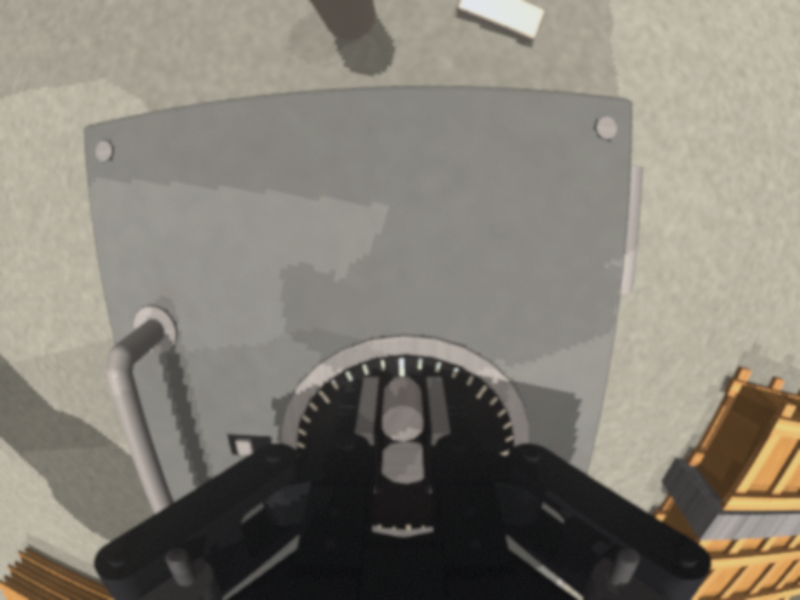

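```bash
python3 -m handwheel '[[[0.005,0.0012,0,0,0,0,0.008],[0.0052,0.001,0,0,0,0,0.008],[0.0088,-0.0012,0,0,0,0,0.008],[0.0082,-0.0034,0,0,0,0,0.008]]]'
cat > st.py <<'E'
from h import *
o=r.get_obs(); v=o['tcp_pos'][:2]-[.5668,-.035]; a=np.degrees(np.arctan2(v[1],v[0]))
print('tcp',o['tcp_pos'].round(4),'r',np.linalg.norm(v).round(4),'ang',a.round(1),'N',round(((a+165.2)%360)/9,2),'F',o['contact_force'].round(1),'g',round(o['grip_width'],4),o['clock'])
u=v/np.linalg.norm(v); f=o['contact_force'][:2]; print('Frad',(f@u).round(1),'Ftan ccw',(u[0]*f[1]-u[1]*f[0]).round(1))
E
python3 st.py
```

```text
clock: 4.8
tcp_pos: [0.584, -0.0062, 0.189]
orientation: [-1.921, -2.486, 0.004]
contact_force: [-5.3, -3.9, 7.9]
grip_width: 0.0133
tcp [ 0.584  -0.0062  0.189 ] r 0.0335 ang 59.2 N 24.93 F [-5.3 -3.9  7.9] g 0.0133 4.8
Frad -6.1 Ftan ccw 2.6
```

```bash
python3 -m handwheel '[[[0,0,0,0,0,0,0.008]]]'; python3 st.py
```

```text
clock: 4.88
tcp_pos: [0.5855, -0.0074, 0.1891]
orientation: [1.922, 2.483, -0.002]
contact_force: [-1.4, -4.7, 5.3]
grip_width: 0.0133
tcp [ 0.5855 -0.0074  0.1891] r 0.0333 ang 56.0 N 24.58 F [-1.4 -4.7  5.3] g 0.0133 4.8833
Frad -4.7 Ftan ccw -1.5
```

```bash
python3 -m handwheel '[[[0.007,-0.0054,0.0005,0,0,0,0.008],[0.0054,-0.007,0,0,0,0,0.008],[0.0034,-0.0082,0,0,0,0,0.008],[0.0012,-0.0088,0,0,0,0,0.008],[-0.0012,-0.0088,0,0,0,0,0.008],[-0.0034,-0.0082,0,0,0,0,0.008]]]'; python3 st.py
```

```text
clock: 5.38
tcp_pos: [0.597, -0.0509, 0.1893]
orientation: [-1.919, -2.487, -0.004]
contact_force: [-0.9, 4.2, -0.3]
grip_width: 0.0132
tcp [ 0.597  -0.0509  0.1893] r 0.0341 ang -27.8 N 15.26 F [-0.9  4.2 -0.3] g 0.0132 5.3833
Frad -2.7 Ftan ccw 3.3
```

```bash
python3 -m handwheel '[[[-0.0054,-0.007,0,0,0,0,0.008],[-0.007,-0.0054,0,0,0,0,0.008],[-0.0082,-0.0034,0,0,0,0,0.008],[-0.0088,-0.0012,0,0,0,0,0.008],[-0.0088,0.0012,0,0,0,0,0.008],[-0.0082,0.0034,0,0,0,0,0.008],[-0.007,0.0054,0,0,0,0,0.008],[-0.0054,0.007,0,0,0,0,0.008],[-0.0034,0.0082,0,0,0,0,0.008],[-0.0012,0.0088,0,0,0,0,0.008]]]'; python3 st.py
```

```text
clock: 6.22
tcp_pos: [0.5322, -0.035, 0.1894]
orientation: [1.921, 2.485, -0.002]
contact_force: [6.5, -3.9, -7.3]
grip_width: 0.0129
tcp [ 0.5322 -0.035   0.1894] r 0.0346 ang 179.9 N 38.35 F [ 6.5 -3.9 -7.3] g 0.0129 6.2167
Frad -6.5 Ftan ccw 3.9
```

```bash
python3 -m handwheel '[[[0.002,0.0086,-0.0004,0,0,0,0.008],[0.0034,0.008,0,0,0,0,0.008],[0.0054,0.0069,0,0,0,0,0.008],[0.007,0.0053,0,0,0,0,0.008],[0.008,0.0034,0,0,0,0,0.008],[0.0086,0.0012,0,0,0,0,0.008],[0.0086,-0.0012,0,0,0,0,0.008],[0.008,-0.0034,0,0,0,0,0.008],[0.0069,-0.0053,0,0,0,0,0.008],[0.0053,-0.0069,0,0,0,0,0.008]]]'; python3 st.py
```

```text
clock: 7.05
tcp_pos: [0.5951, -0.0167, 0.189]
orientation: [-1.917, -2.484, 0.003]
contact_force: [-7.6, 0.4, 7.6]
grip_width: 0.0127
tcp [ 0.5951 -0.0167  0.189 ] r 0.0337 ang 33.0 N 22.02 F [-7.6  0.4  7.6] g 0.0127 7.05
Frad -6.1 Ftan ccw 4.5
```

```bash
python3 -m handwheel '[[[0.0024,-0.0083,0,0,0,0,0.008],[0.0011,-0.0085,0,0,0,0,0.008],[-0.0011,-0.0085,0,0,0,0,0.008],[-0.0033,-0.008,0,0,0,0,0.008],[-0.0052,-0.0068,0,0,0,0,0.008],[-0.0068,-0.0052,0,0,0,0,0.008],[-0.008,-0.0033,0,0,0,0,0.008],[-0.0085,-0.0011,0,0,0,0,0.008],[-0.0085,0.0011,0,0,0,0,0.008],[-0.008,0.0033,0,0,0,0,0.008]]]'; python3 st.py
```

```text
clock: 7.88
tcp_pos: [0.5511, -0.0661, 0.1893]
orientation: [1.922, 2.481, 0.0]
contact_force: [5.8, -4.1, -0.5]
grip_width: 0.0128
tcp [ 0.5511 -0.0661  0.1893] r 0.0349 ang -116.8 N 5.38 F [ 5.8 -4.1 -0.5] g 0.0128 7.8833
Frad 1.0 Ftan ccw 7.0
```

```bash
python3 -m handwheel '[[[-0.0068,0.0055,0,0,0,0,0.008],[-0.0052,0.007,0,0,0,0,0.008],[-0.0033,0.008,0,0,0,0,0.008],[-0.0011,0.0085,0,0,0,0,0.008],[0.0011,0.0085,0,0,0,0,0.008],[0.0033,0.008,0,0,0,0,0.008],[0.0052,0.0068,0,0,0,0,0.008],[0.0068,0.0052,0,0,0,0,0.008],[0.008,0.0033,0,0,0,0,0.008],[0.0085,0.0011,0,0,0,0,0.008]]]'; python3 st.py
```

```text
clock: 8.72
tcp_pos: [0.566, -0.0017, 0.1891]
orientation: [-1.92, -2.485, 0.004]
contact_force: [-4.4, -1.7, 5.3]
grip_width: 0.0132
tcp [ 0.566  -0.0017  0.1891] r 0.0334 ang 91.4 N 28.51 F [-4.4 -1.7  5.3] g 0.0132 8.7167
Frad -1.6 Ftan ccw 4.5
```

```bash
python3 -m handwheel '[[[0.0087,-0.0012,0,0,0,0,0.008],[0.0081,-0.0033,0,0,0,0,0.008],[0.0069,-0.0053,0,0,0,0,0.008],[0.0053,-0.0069,0,0,0,0,0.008],[0.0033,-0.0081,0,0,0,0,0.008],[0.0011,-0.0086,0,0,0,0,0.008],[-0.0011,-0.0086,0,0,0,0,0.008],[-0.0033,-0.008,0,0,0,0,0.008],[0,0,0,0,0,0,0.008]]]'; python3 st.py
```

```text
clock: 9.47
tcp_pos: [0.5953, -0.0538, 0.1891]
orientation: [1.923, 2.483, -0.001]
contact_force: [-0.3, 0.4, 3.9]
grip_width: 0.0128
tcp [ 0.5953 -0.0538  0.1891] r 0.0341 ang -33.5 N 14.64 F [-0.3  0.4  3.9] g 0.0128 9.4667
Frad -0.5 Ftan ccw 0.2
```

```bash
python3 -m handwheel '[[[-0.0029,-0.0037,0,0,0,0,0.008],[-0.0034,-0.0032,0,0,0,0,0.008],[-0.0038,-0.0029,0,0,0,0,0.008],[0,0,0,0,0,0,0.008],[0,0,0,0,0,0,0.008]]]'; python3 st.py
python3 - <<'E'
from h import *
o=r.get_obs(); p,d=r.grab_frame('wrist'); 
cv2.imwrite('pics/w4.png',cv2.resize(p,(800,600))[:,:,::-1])
p,d=r.grab_frame('top'); 
cv2.imwrite('pics/top4.png',cv2.resize(p[120:280,200:390],None,fx=4,fy=4,interpolation=cv2.INTER_CUBIC)[:,:,::-1])
E
```

```text
clock: 9.88
tcp_pos: [0.5858, -0.0634, 0.1893]
orientation: [1.921, 2.483, -0.002]
contact_force: [4.1, -2.8, 1.9]
grip_width: 0.0128
tcp [ 0.5858 -0.0634  0.1893] r 0.0342 ang -56.2 N 12.11 F [ 4.1 -2.8  1.9] g 0.0128 9.8833
Frad 4.6 Ftan ccw 1.9
```

View pics/w4.png

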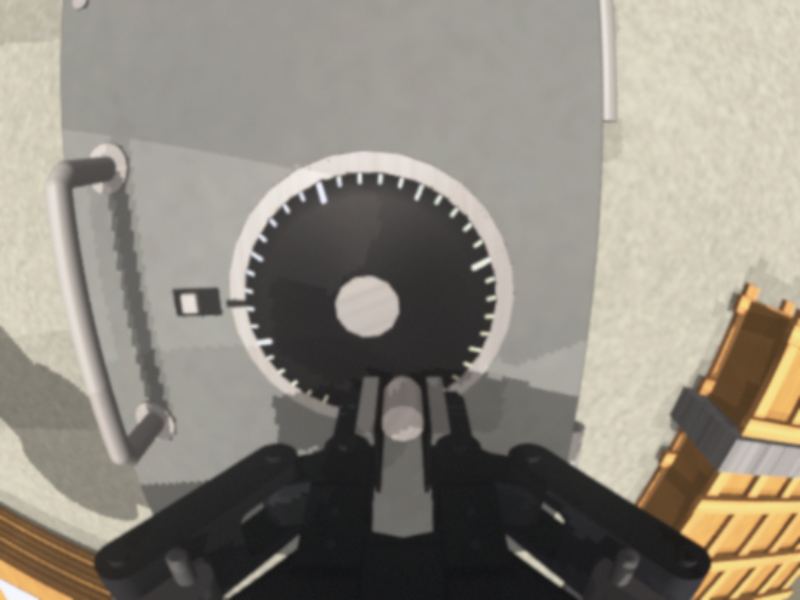

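View pics/top4.png

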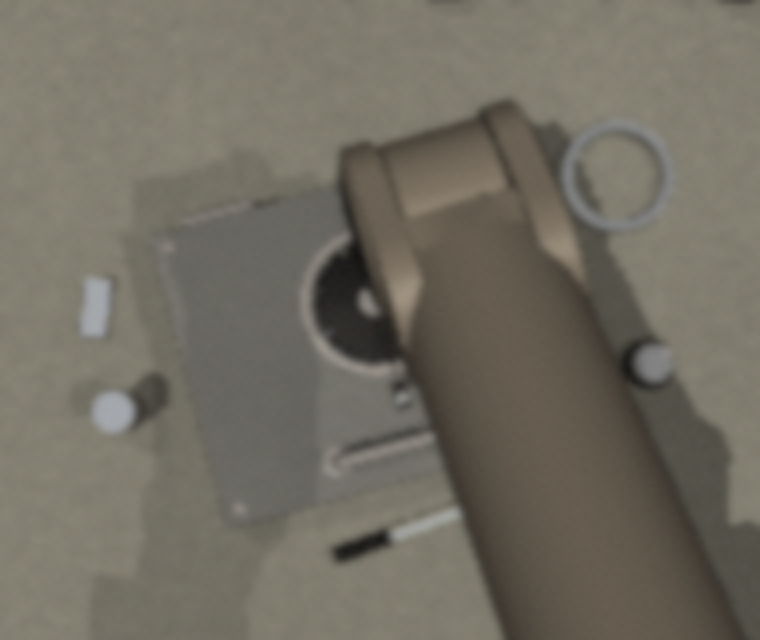

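Between index line (237,302) and long mark 10 at (265,342) lie marks 11 and 12, so number is near 12; I'll rectify for the exact value.

```bash
cat >> h.py <<'E'
def warp(p,o,z=.110,c=(.5668,-.035),s=.0002,half=.07):
    n=int(2*half/s); g=(np.arange(n)-n/2+.5)*s; X=c[0]-g[:,None]+0*g; Y=c[1]-g[None,:]+0*g[:,None]
    uv=proj('wrist',np.c_[X.ravel(),Y.ravel(),np.full(X.size,z)],o).reshape(n,n,2).astype(np.float32)
    return cv2.remap(p,uv[...,0],uv[...,1],cv2.INTER_CUBIC)
E
python3 - <<'E'
from h import *
o=r.get_obs(); p,d=r.grab_frame('wrist'); cv2.imwrite('pics/r4.png',warp(p,o)[:,:,::-1])
E
```

```text
(no output)
```

View pics/r4.png

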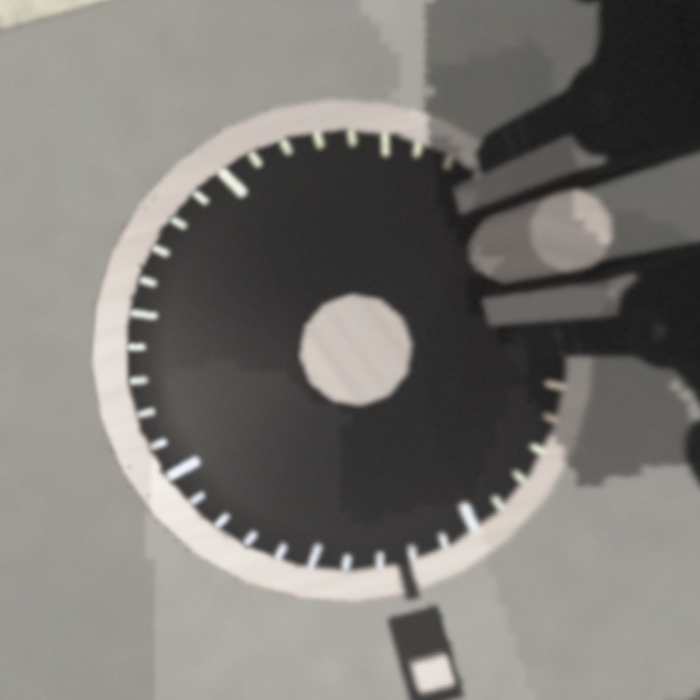

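```bash
python3 -m handwheel '[[[-0.0013,-0.0009,0,0,0,0,0.008],[0,0,0,0,0,0,0.008],[0,0,0,0,0,0,0.008]]]'; python3 st.py
python3 - <<'E'
from h import *
o=r.get_obs(); p,d=r.grab_frame('wrist'); cv2.imwrite('pics/r5.png',warp(p,o)[:,:,::-1])
E
```

```text
clock: 10.28
tcp_pos: [0.5852, -0.0637, 0.1893]
orientation: [1.92, 2.483, 0.001]
contact_force: [5.9, -3.8, -0.2]
grip_width: 0.0129
tcp [ 0.5852 -0.0637  0.1893] r 0.0341 ang -57.3 N 11.99 F [ 5.9 -3.8 -0.2] g 0.0129 10.2833
Frad 6.4 Ftan ccw 2.9
```

View pics/r5.png

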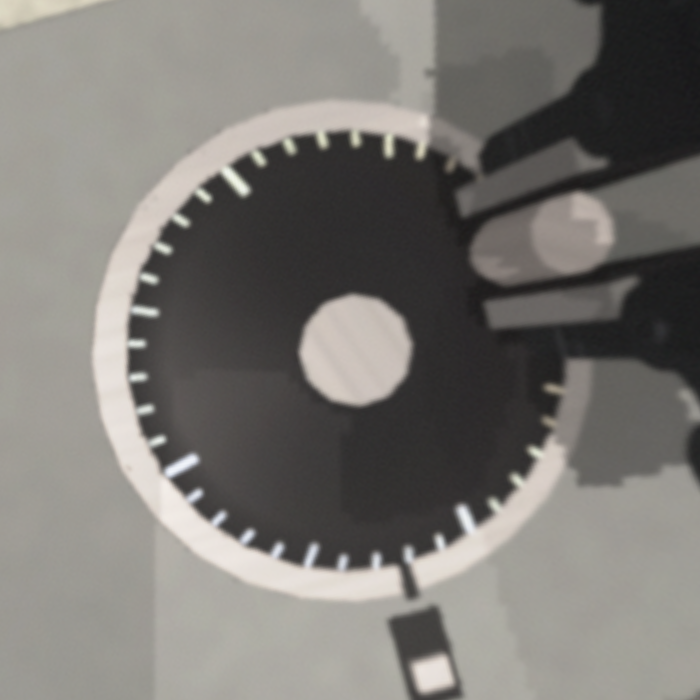

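Mark 12 at (409,554) is within about 0.2 of a mark of the index line at (407,580). Now left.

```bash
python3 -m handwheel '[[[0.0028,0.0022,0,0,0,0,0.008],[0.0029,0.0023,0,0,0,0,0.008],[0.0052,0.0068,0,0,0,0,0.008],[0.0033,0.008,0,0,0,0,0.008],[0.0011,0.0086,0,0,0,0,0.008],[-0.0011,0.0086,0,0,0,0,0.008],[-0.0033,0.008,0,0,0,0,0.008],[-0.0053,0.0068,0,0,0,0,0.008],[-0.0069,0.0053,0,0,0,0,0.008],[-0.008,0.0033,0,0,0,0,0.008]]]'; python3 st.py
```

```text
clock: 11.17
tcp_pos: [0.5738, -0.0023, 0.1891]
orientation: [1.92, 2.486, -0.002]
contact_force: [0.5, -5.1, 5.0]
grip_width: 0.0121
tcp [ 0.5738 -0.0023  0.1891] r 0.0334 ang 78.0 N 27.02 F [ 0.5 -5.1  5. ] g 0.0121 11.1667
Frad -4.8 Ftan ccw -1.6
```

```bash
python3 -m handwheel '[[[-0.0087,0.0006,0,0,0,0,0.008],[-0.0087,-0.0011,0,0,0,0,0.008],[-0.008,-0.0033,0,0,0,0,0.008],[-0.0068,-0.0052,0,0,0,0,0.008],[-0.0052,-0.0068,0,0,0,0,0.008],[-0.0033,-0.008,0,0,0,0,0.008],[-0.0011,-0.0085,0,0,0,0,0.008],[0.0011,-0.0085,0,0,0,0,0.008],[0.0033,-0.008,0,0,0,0,0.008],[0.0052,-0.0068,0,0,0,0,0.008]]]'; python3 st.py
```

```text
clock: 12.0
tcp_pos: [0.5412, -0.0586, 0.1889]
orientation: [-1.919, -2.484, 0.003]
contact_force: [-2.0, 2.0, 8.1]
grip_width: 0.0133
tcp [ 0.5412 -0.0586  0.1889] r 0.0348 ang -137.3 N 3.1 F [-2.   2.   8.1] g 0.0133 12.0
Frad 0.1 Ftan ccw -2.8
```

```bash
python3 -m handwheel '[[[0.0069,-0.0053,0.0003,0,0,0,0.008],[0.008,-0.0033,0,0,0,0,0.008],[0.0087,-0.0011,0,0,0,0,0.008],[0.0087,0.0011,0,0,0,0,0.008],[0.008,0.0033,0,0,0,0,0.008],[0.0069,0.0053,0,0,0,0,0.008],[0.0053,0.0069,0,0,0,0,0.008],[0.0033,0.008,0,0,0,0,0.008],[0.0011,0.0085,0,0,0,0,0.008],[-0.0011,0.0085,0,0,0,0,0.008]]]'; python3 st.py
```

```text
clock: 12.83
tcp_pos: [0.5995, -0.0284, 0.1893]
orientation: [1.922, 2.482, -0.001]
contact_force: [3.7, -3.4, 2.0]
grip_width: 0.0127
tcp [ 0.5995 -0.0284  0.1893] r 0.0333 ang 11.5 N 19.63 F [ 3.7 -3.4  2. ] g 0.0127 12.8333
Frad 3.0 Ftan ccw -4.0
```

```bash
python3 -m handwheel '[[[-0.0032,0.008,0,0,0,0,0.008],[-0.0053,0.0069,0,0,0,0,0.008],[-0.0069,0.0053,0,0,0,0,0.008],[-0.0035,0.0018,0,0,0,0,0.008],[0,0,0,0,0,0,0.008],[0,0,0,0,0,0,0.008]]]'; python3 st.py
python3 - <<'E'
from h import *
o=r.get_obs(); p,d=r.grab_frame('wrist'); cv2.imwrite('pics/r6.png',warp(p,o)[:,:,::-1])
E
```

```text
clock: 13.33
tcp_pos: [0.5784, -0.004, 0.1891]
orientation: [-1.919, -2.485, 0.002]
contact_force: [-1.4, 1.4, 4.0]
grip_width: 0.013
tcp [ 0.5784 -0.004   0.1891] r 0.0331 ang 69.5 N 26.07 F [-1.4  1.4  4. ] g 0.013 13.3333
Frad 0.8 Ftan ccw 1.8
```

View pics/r6.png

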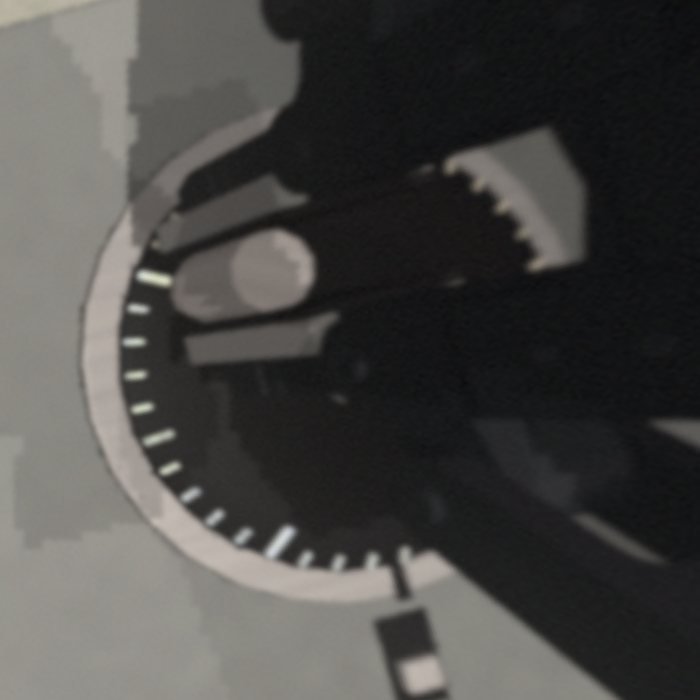

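```bash
python3 -m handwheel '[[[-0.0018,0.0008,0,0,0,0,0.008],[-0.0018,0.0006,0,0,0,0,0.008],[0,0,0,0,0,0,0.008],[0,0,0,0,0,0,0.008]]]'; python3 st.py
python3 - <<'E'
from h import *
o=r.get_obs(); p,d=r.grab_frame('wrist'); cv2.imwrite('pics/r7.png',warp(p,o)[:,:,::-1])
E
```

```text
clock: 13.72
tcp_pos: [0.5761, -0.0033, 0.1892]
orientation: [1.921, 2.485, 0.0]
contact_force: [2.8, -1.1, 0.8]
grip_width: 0.0131
tcp [ 0.5761 -0.0033  0.1892] r 0.0331 ang 73.6 N 26.53 F [ 2.8 -1.1  0.8] g 0.0131 13.7167
Frad -0.3 Ftan ccw -3.0
```

View pics/r7.png

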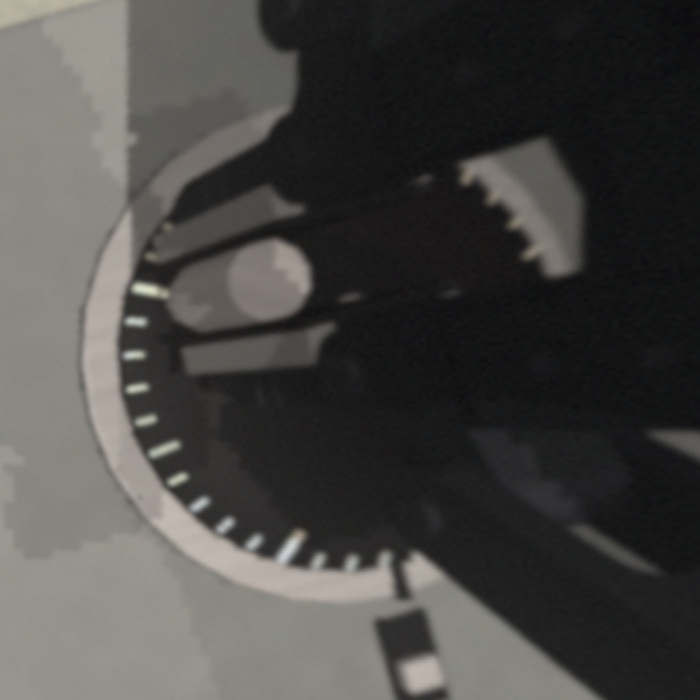

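```bash
python3 -m handwheel '[[[-0.0014,0.0004,0,0,0,0,0.008],[0,0,0,0,0,0,0.008],[0,0,0,0,0,0,0.008]]]'; python3 st.py
python3 - <<'E'
from h import *
o=r.get_obs(); p,d=r.grab_frame('wrist'); cv2.imwrite('pics/r8.png',warp(p,o)[400:,200:500,::-1])
E
```

```text
clock: 14.02
tcp_pos: [0.5746, -0.0028, 0.1892]
orientation: [1.921, 2.485, -0.0]
contact_force: [3.5, -1.7, 0.3]
grip_width: 0.0134
tcp [ 0.5746 -0.0028  0.1892] r 0.0332 ang 76.4 N 26.85 F [ 3.5 -1.7  0.3] g 0.0134 14.0167
Frad -0.8 Ftan ccw -3.8
```

View pics/r8.png

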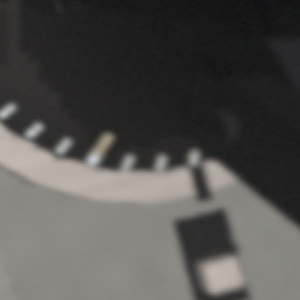

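```bash
python3 -m handwheel '[[[0.0055,-0.0019,0,0,0,0,0.008],[0.0051,-0.0028,0,0,0,0,0.008],[0.0045,-0.0037,0,0,0,0,0.008],[0.0038,-0.0044,0,0,0,0,0.008],[0.003,-0.005,0,0,0,0,0.008],[0.0021,-0.0055,0,0,0,0,0.008],[0.0011,-0.0057,0,0,0,0,0.008],[0.0001,-0.0058,0,0,0,0,0.008],[-0.0009,-0.0058,0,0,0,0,0.008],[0,0,0,0,0,0,0.008]]]'; python3 st.py
```

```text
clock: 14.9
tcp_pos: [0.599, -0.0451, 0.1892]
orientation: [1.923, 2.483, -0.001]
contact_force: [0.8, -0.5, 1.0]
grip_width: 0.0126
tcp [ 0.599  -0.0451  0.1892] r 0.0338 ang -17.4 N 16.43 F [ 0.8 -0.5  1. ] g 0.0126 14.9
Frad 0.9 Ftan ccw -0.2
```

```bash
python3 -m handwheel '[[[-0.001,-0.0028,0,0,0,0,0.008],[-0.0013,-0.0027,0,0,0,0,0.008],[-0.0015,-0.0026,0,0,0,0,0.008],[-0.0017,-0.0025,0,0,0,0,0.008],[-0.0019,-0.0023,0,0,0,0,0.008],[0,0,0,0,0,0,0.008]]]'; python3 st.py
```

```text
clock: 15.4
tcp_pos: [0.592, -0.0578, 0.1894]
orientation: [1.921, 2.483, -0.0]
contact_force: [4.4, -2.4, -1.2]
grip_width: 0.013
tcp [ 0.592  -0.0578  0.1894] r 0.034 ang -42.1 N 13.67 F [ 4.4 -2.4 -1.2] g 0.013 15.4
Frad 4.9 Ftan ccw 1.1
```

```bash
python3 -m handwheel '[[[-0.0011,-0.0011,0,0,0,0,0.008],[-0.0011,-0.001,0,0,0,0,0.008],[-0.0012,-0.001,0,0,0,0,0.008],[0,0,0,0,0,0,0.008]]]'; python3 st.py
python3 -m handwheel '[[[-0.0012,-0.0009,0,0,0,0,0.008],[-0.0012,-0.0009,0,0,0,0,0.008],[0,0,0,0,0,0,0.008]]]'; python3 st.py
python3 -m handwheel '[[[-0.0012,-0.0008,0,0,0,0,0.008],[0,0,0,0,0,0,0.008]]]'; python3 st.py
```

```text
clock: 15.73
tcp_pos: [0.589, -0.0608, 0.1894]
orientation: [1.921, 2.482, 0.0]
contact_force: [5.2, -2.4, -2.6]
grip_width: 0.0128
tcp [ 0.589  -0.0608  0.1894] r 0.034 ang -49.3 N 12.88 F [ 5.2 -2.4 -2.6] g 0.0128 15.7333
Frad 5.2 Ftan ccw 2.3
clock: 15.98
tcp_pos: [0.5864, -0.0628, 0.1894]
orientation: [1.921, 2.482, -0.0]
contact_force: [5.2, -2.4, -3.0]
grip_width: 0.0132
tcp [ 0.5864 -0.0628  0.1894] r 0.0341 ang -54.8 N 12.26 F [ 5.2 -2.4 -3. ] g 0.0132 15.9833
Frad 4.9 Ftan ccw 2.8
clock: 16.15
tcp_pos: [0.5852, -0.0638, 0.1894]
orientation: [1.921, 2.482, -0.001]
contact_force: [5.5, -3.3, -2.8]
grip_width: 0.0132
tcp [ 0.5852 -0.0638  0.1894] r 0.0341 ang -57.4 N 11.97 F [ 5.5 -3.3 -2.8] g 0.0132 16.15
Frad 5.7 Ftan ccw 2.9
```

```bash
python3 -m handwheel '[[[-0.0012,-0.0007,-0.0002,0,0,0,0.008],[0,0,0,0,0,0,0.008]]]'; python3 st.py
python3 -m handwheel '[[[-0.0013,-0.0006,0,0,0,0,0.008],[0,0,0,0,0,0,0.008]]]'; python3 st.py
python3 -m handwheel '[[[-0.0013,-0.0005,0,0,0,0,0.008],[0,0,0,0,0,0,0.008]]]'; python3 st.py
```

```text
clock: 16.32
tcp_pos: [0.584, -0.0645, 0.1894]
orientation: [1.921, 2.482, -0.001]
contact_force: [5.4, -2.7, -0.9]
grip_width: 0.0129
tcp [ 0.584  -0.0645  0.1894] r 0.0342 ang -59.7 N 11.72 F [ 5.4 -2.7 -0.9] g 0.0129 16.3167
Frad 5.1 Ftan ccw 3.2
clock: 16.48
tcp_pos: [0.5827, -0.0652, 0.1894]
orientation: [1.921, 2.482, -0.001]
contact_force: [4.9, -4.2, -1.8]
grip_width: 0.0132
tcp [ 0.5827 -0.0652  0.1894] r 0.0341 ang -62.3 N 11.43 F [ 4.9 -4.2 -1.8] g 0.0132 16.4833
Frad 5.9 Ftan ccw 2.4
clock: 16.65
tcp_pos: [0.5814, -0.0659, 0.1894]
orientation: [1.921, 2.481, -0.001]
contact_force: [4.7, -3.9, -0.7]
grip_width: 0.013
tcp [ 0.5814 -0.0659  0.1894] r 0.0342 ang -64.7 N 11.17 F [ 4.7 -3.9 -0.7] g 0.013 16.65
Frad 5.6 Ftan ccw 2.6
```

```bash
python3 -m handwheel '[[[-0.0013,-0.0005,0,0,0,0,0.008],[0,0,0,0,0,0,0.008]]]'; python3 st.py
python3 -m handwheel '[[[-0.0013,-0.0004,0,0,0,0,0.008],[0,0,0,0,0,0,0.008]]]'; python3 st.py
python3 -m handwheel '[[[-0.0013,-0.0003,0,0,0,0,0.008],[0,0,0,0,0,0,0.008]]]'; python3 st.py
```

```text
clock: 16.82
tcp_pos: [0.5802, -0.0664, 0.1894]
orientation: [1.921, 2.481, -0.001]
contact_force: [5.1, -4.2, -1.2]
grip_width: 0.0131
tcp [ 0.5802 -0.0664  0.1894] r 0.0342 ang -66.9 N 10.92 F [ 5.1 -4.2 -1.2] g 0.0131 16.8167
Frad 5.9 Ftan ccw 3.0
clock: 16.98
tcp_pos: [0.5788, -0.067, 0.1893]
orientation: [1.921, 2.481, -0.002]
contact_force: [4.2, -5.0, -0.1]
grip_width: 0.0129
tcp [ 0.5788 -0.067   0.1893] r 0.0342 ang -69.5 N 10.63 F [ 4.2 -5.  -0.1] g 0.0129 16.9833
Frad 6.2 Ftan ccw 2.2
clock: 17.15
tcp_pos: [0.5774, -0.0675, 0.1893]
orientation: [1.922, 2.481, -0.002]
contact_force: [4.7, -4.9, -0.5]
grip_width: 0.0131
tcp [ 0.5774 -0.0675  0.1893] r 0.0342 ang -72.0 N 10.36 F [ 4.7 -4.9 -0.5] g 0.0131 17.15
Frad 6.1 Ftan ccw 2.9
```

```bash
python3 -m handwheel '[[[-0.0014,-0.0003,0,0,0,0,0.008],[0,0,0,0,0,0,0.008]]]'; python3 st.py
python3 -m handwheel '[[[-0.0014,-0.0002,0,0,0,0,0.008],[0,0,0,0,0,0,0.008]]]'; python3 st.py
python3 -m handwheel '[[[-0.0014,-0.0002,0,0,0,0,0.008],[0,0,0,0,0,0,0.008]]]'; python3 st.py
python3 - <<'E'
from h import *
o=r.get_obs(); p,d=r.grab_frame('wrist'); cv2.imwrite('pics/r9.png',warp(p,o)[:,:,::-1])
E
```

```text
clock: 17.32
tcp_pos: [0.5758, -0.068, 0.1893]
orientation: [1.922, 2.481, -0.003]
contact_force: [4.4, -6.7, 0.4]
grip_width: 0.0128
tcp [ 0.5758 -0.068   0.1893] r 0.0342 ang -74.7 N 10.05 F [ 4.4 -6.7  0.4] g 0.0128 17.3167
Frad 7.6 Ftan ccw 2.5
clock: 17.48
tcp_pos: [0.5743, -0.0684, 0.1893]
orientation: [1.922, 2.481, -0.004]
contact_force: [3.6, -6.0, 1.2]
grip_width: 0.0129
tcp [ 0.5743 -0.0684  0.1893] r 0.0342 ang -77.4 N 9.76 F [ 3.6 -6.   1.2] g 0.0129 17.4833
Frad 6.7 Ftan ccw 2.2
clock: 17.65
tcp_pos: [0.5727, -0.0688, 0.1893]
orientation: [1.922, 2.481, -0.005]
contact_force: [1.9, -6.7, 0.8]
grip_width: 0.0133
tcp [ 0.5727 -0.0688  0.1893] r 0.0343 ang -80.1 N 9.45 F [ 1.9 -6.7  0.8] g 0.0133 17.65
Frad 7.0 Ftan ccw 0.7
```

View pics/r9.png

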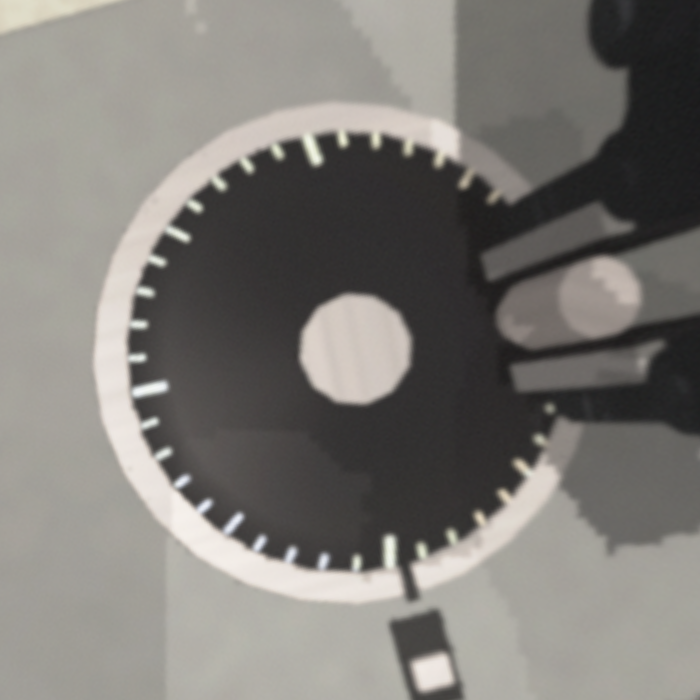

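Number is about 9.5; tell-tale at (432,672) still at the handle end. Continuing slowly.

```bash
python3 -m handwheel '[[[-0.0013,0.0001,0,0,0,0,0.008],[0,0,0,0,0,0,0.008]]]'; python3 st.py
python3 -m handwheel '[[[-0.0013,0.0001,0,0,0,0,0.008],[0,0,0,0,0,0,0.008]]]'; python3 st.py
python3 -m handwheel '[[[-0.0013,0.0001,0,0,0,0,0.008],[0,0,0,0,0,0,0.008]]]'; python3 st.py
```

```text
clock: 17.87
tcp_pos: [0.5714, -0.0689, 0.1893]
orientation: [1.923, 2.481, -0.005]
contact_force: [3.4, -6.5, 0.9]
grip_width: 0.013
tcp [ 0.5714 -0.0689  0.1893] r 0.0342 ang -82.3 N 9.21 F [ 3.4 -6.5  0.9] g 0.013 17.8667
Frad 6.9 Ftan ccw 2.5
clock: 18.03
tcp_pos: [0.5699, -0.0692, 0.1893]
orientation: [1.923, 2.481, -0.006]
contact_force: [2.8, -8.7, 2.5]
grip_width: 0.013
tcp [ 0.5699 -0.0692  0.1893] r 0.0343 ang -84.9 N 8.92 F [ 2.8 -8.7  2.5] g 0.013 18.0333
Frad 8.9 Ftan ccw 2.0
clock: 18.2
tcp_pos: [0.5684, -0.0692, 0.1892]
orientation: [1.923, 2.481, -0.007]
contact_force: [1.6, -7.6, 2.1]
grip_width: 0.0131
tcp [ 0.5684 -0.0692  0.1892] r 0.0342 ang -87.4 N 8.65 F [ 1.6 -7.6  2.1] g 0.0131 18.2
Frad 7.6 Ftan ccw 1.3
```

```bash
python3 -m handwheel '[[[-0.0013,-0.0004,0,0,0,0,0.008],[0,0,0,0,0,0,0.008]]]'; python3 st.py
python3 -m handwheel '[[[-0.0013,-0.0002,0,0,0,0,0.008],[0,0,0,0,0,0,0.008]]]'; python3 st.py
python3 -m handwheel '[[[-0.0013,0.0002,0,0,0,0,0.008],[0,0,0,0,0,0,0.008]]]'; python3 st.py
```

```text
clock: 18.37
tcp_pos: [0.5672, -0.0693, 0.1893]
orientation: [1.923, 2.481, -0.006]
contact_force: [1.7, -6.3, 2.2]
grip_width: 0.0131
tcp [ 0.5672 -0.0693  0.1893] r 0.0343 ang -89.3 N 8.43 F [ 1.7 -6.3  2.2] g 0.0131 18.3667
Frad 6.3 Ftan ccw 1.6
clock: 18.53
tcp_pos: [0.5666, -0.0693, 0.1894]
orientation: [1.922, 2.48, -0.004]
contact_force: [5.4, -5.8, 0.8]
grip_width: 0.0125
tcp [ 0.5666 -0.0693  0.1894] r 0.0343 ang -90.4 N 8.31 F [ 5.4 -5.8  0.8] g 0.0125 18.5333
Frad 5.7 Ftan ccw 5.5
clock: 18.7
tcp_pos: [0.5659, -0.0693, 0.1895]
orientation: [1.921, 2.479, -0.002]
contact_force: [7.5, -7.7, -2.6]
grip_width: 0.0128
tcp [ 0.5659 -0.0693  0.1895] r 0.0343 ang -91.5 N 8.19 F [ 7.5 -7.7 -2.6] g 0.0128 18.7
Frad 7.5 Ftan ccw 7.7
```

Run:
```python
from h import *
o=r.get_obs(); p,d=r.grab_frame('wrist'); cv2.imwrite('pics/r10.png',warp(p,o)[:,:,::-1])
```

```text
(no output)
```

View pics/r10.png

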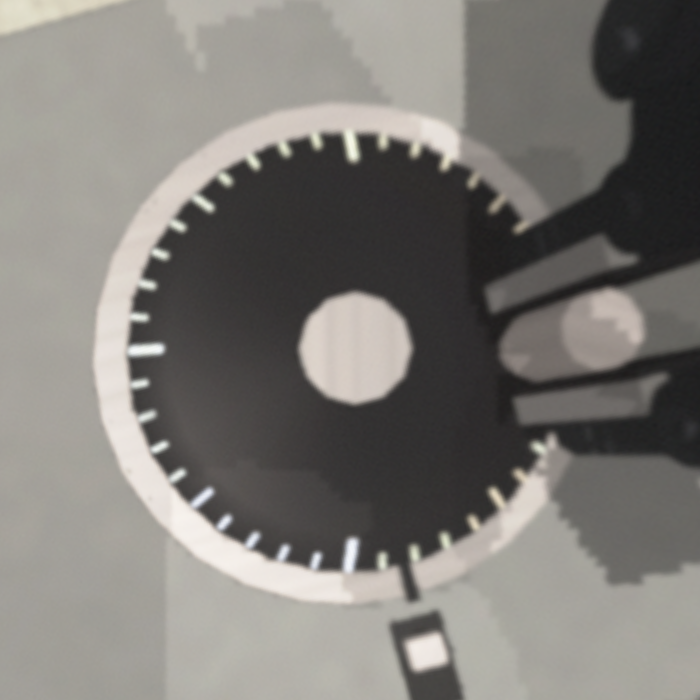

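Tell-tale moved from (432,672) to (426,650), i.e. about 4.5 mm toward the dial; nearly in. Creep a little more while watching the force.

```bash
python3 -m handwheel '[[[-0.0006,0,0,0,0,0,0.008],[0,0,0,0,0,0,0.008]]]'; python3 st.py
python3 -m handwheel '[[[-0.0006,0,0,0,0,0,0.008],[0,0,0,0,0,0,0.008]]]'; python3 st.py
python3 - <<'E'
from h import *
o=r.get_obs(); p,d=r.grab_frame('wrist'); cv2.imwrite('pics/r11.png',warp(p,o)[:,:,::-1])
E
```

```text
clock: 18.92
tcp_pos: [0.5657, -0.0693, 0.1895]
orientation: [1.921, 2.479, -0.002]
contact_force: [7.3, -8.2, -3.0]
grip_width: 0.0134
tcp [ 0.5657 -0.0693  0.1895] r 0.0343 ang -91.8 N 8.15 F [ 7.3 -8.2 -3. ] g 0.0134 18.9167
Frad 8.0 Ftan ccw 7.6
clock: 19.08
tcp_pos: [0.5654, -0.0693, 0.1895]
orientation: [1.921, 2.478, -0.001]
contact_force: [9.4, -7.4, -3.8]
grip_width: 0.0131
tcp [ 0.5654 -0.0693  0.1895] r 0.0343 ang -92.3 N 8.1 F [ 9.4 -7.4 -3.8] g 0.0131 19.0833
Frad 7.0 Ftan ccw 9.7
```

View pics/r11.png

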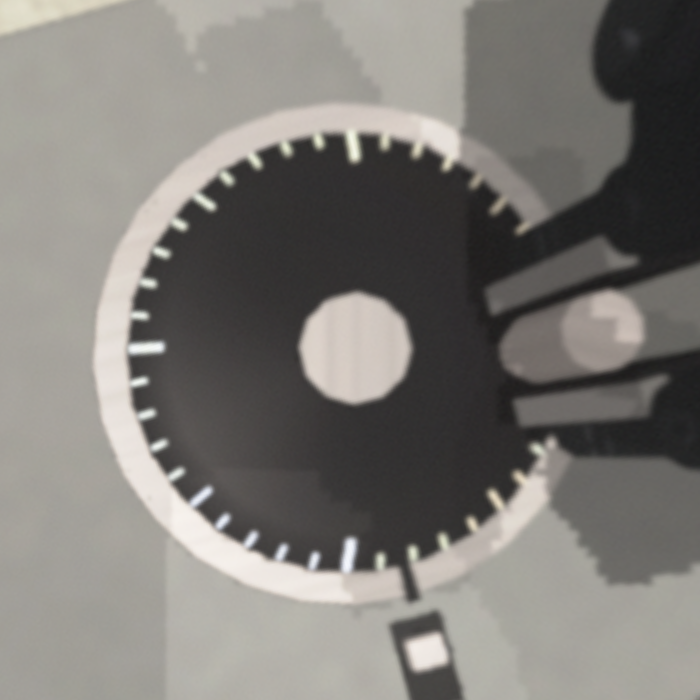

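Run:
```python
import cv2,numpy as np
for n in(4,5,9,10,11):
    g=cv2.imread(f'pics/r{n}.png',0); s=g[600:700,380:470]; m=(s>175).astype(np.uint8)
    k,l,st,c=cv2.connectedComponentsWithStats(m); i=[j for j in range(1,k)if st[j,4]>200]; print(n,[(st[j].tolist(),(c[j]+[380,600]).round(1)) for j in i])
    cv2.imwrite(f'pics/b{n}.png',cv2.resize(cv2.imread(f'pics/r{n}.png')[550:700,360:480],None,fx=3,fy=3))
a=np.hstack([cv2.imread('pics/b9.png'),cv2.imread('pics/b11.png')]); cv2.imwrite('pics/b.png',a)
```

```text
4 [([33, 56, 40, 35, 1013], array([432.6, 673.5]))]
5 [([34, 57, 39, 34, 1011], array([432.6, 673.6]))]
9 [([68, 3, 22, 57, 759], array([461.4, 628.3])), ([0, 43, 21, 50, 495], array([388.2, 665.8])), ([33, 54, 40, 36, 1067], array([432.5, 671.9]))]
10 [([0, 0, 24, 23, 253], array([390.5, 609.1])), ([33, 0, 57, 77, 1288], array([457.8, 626.5])), ([27, 34, 40, 36, 1079], array([426.6, 651.5])), ([0, 38, 24, 62, 955], array([388.5, 673.3]))]
11 [([36, 0, 54, 77, 1279], array([457.9, 627.3])), ([0, 34, 24, 66, 940], array([388.8, 672.5])), ([27, 34, 40, 36, 1085], array([426.6, 651.6]))]
```

View pics/b.png

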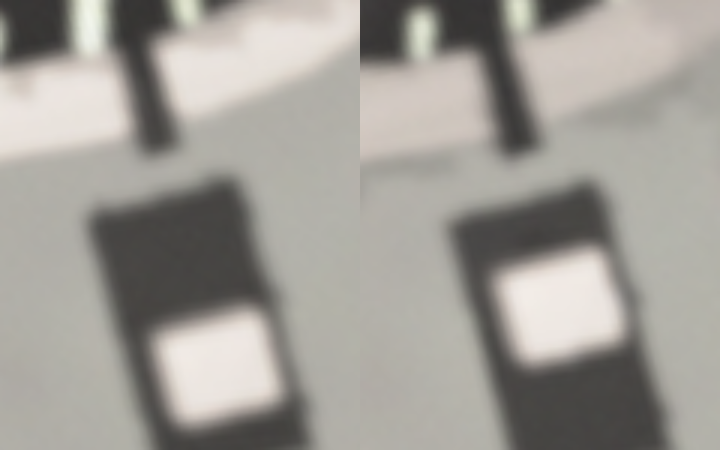

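The bolt moved only about 4.4 mm of 6. First I relieve the vertical and radial load, which may be binding it, then look.

```bash
python3 -m handwheel '[[[0,-0.001,-0.0004,0,0,0,0.008],[0,0,0,0,0,0,0.008]]]'; python3 st.py
cat > bolt.py <<'E'
from h import *
import sys
o=r.get_obs(); p,d=r.grab_frame('wrist'); w=warp(p,o); cv2.imwrite(f'pics/{sys.argv[1]}.png',w[:,:,::-1])
g=cv2.cvtColor(w,cv2.COLOR_RGB2GRAY); s=g[600:700,405:460]; m=(s>175).astype(np.uint8)
k,l,st,c=cv2.connectedComponentsWithStats(m); print([(st[j].tolist(),(c[j]+[405,600]).round(1)) for j in range(1,k)if st[j,4]>500])
E
python3 bolt.py r12
```

```text
clock: 19.3
tcp_pos: [0.5655, -0.0694, 0.1895]
orientation: [1.921, 2.479, 0.001]
contact_force: [7.5, -5.3, -2.0]
grip_width: 0.0129
tcp [ 0.5655 -0.0694  0.1895] r 0.0344 ang -92.2 N 8.11 F [ 7.5 -5.3 -2. ] g 0.0129 19.3
Frad 5.0 Ftan ccw 7.7
[([35, 0, 20, 52, 512], array([453.1, 617.8])), ([2, 34, 40, 36, 1085], array([426.6, 651.5]))]
```

```bash
python3 -m handwheel '[[[-0.0007,0,0,0,0,0,0.008],[0,0,0,0,0,0,0.008]]]'; python3 st.py;python3 -m handwheel '[[[-0.0007,0,0,0,0,0,0.008],[0,0,0,0,0,0,0.008]]]'; python3 st.py
python3 bolt.py r13
```

```text
clock: 19.52
tcp_pos: [0.5652, -0.0695, 0.1895]
orientation: [1.92, 2.479, 0.002]
contact_force: [9.6, -5.6, -4.0]
grip_width: 0.0132
tcp [ 0.5652 -0.0695  0.1895] r 0.0345 ang -92.7 N 8.06 F [ 9.6 -5.6 -4. ] g 0.0132 19.5167
Frad 5.2 Ftan ccw 9.8
clock: 19.68
tcp_pos: [0.5648, -0.0694, 0.1895]
orientation: [1.919, 2.478, 0.003]
contact_force: [11.3, -5.9, -4.0]
grip_width: 0.0129
tcp [ 0.5648 -0.0694  0.1895] r 0.0345 ang -93.3 N 7.99 F [11.3 -5.9 -4. ] g 0.0129 19.6833
Frad 5.2 Ftan ccw 11.6
[([37, 0, 18, 64, 503], array([454. , 620.2])), ([2, 34, 40, 36, 1095], array([426.8, 651.7]))]
```

View pics/r13.png

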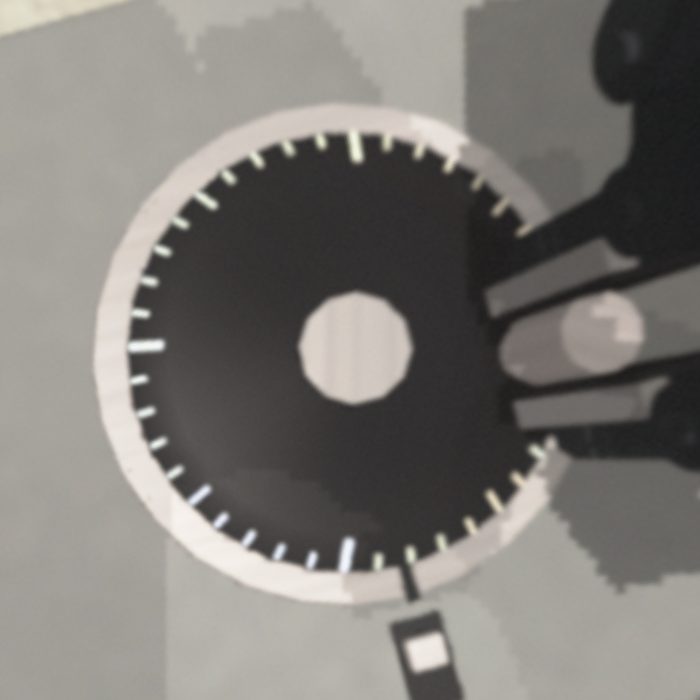

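The dial has stopped (11 N at the knob, no further bolt motion). I stop pushing: ease back and release the knob, then look at the tell-tale unloaded.

```bash
python3 -m handwheel '[[[0.0012,0,-0.0003,0,0,0,0.008],[0.0012,0,0,0,0,0,0.008],[0,0,0,0,0,0,0.008]]]'; python3 st.py; python3 bolt.py r14; python3 -m handwheel '[[[0,0,0,0,0,0,0.03],[0,0,0,0,0,0,0.03],[0,0,0,0,0,0,0.03]]]'; python3 st.py; python3 bolt.py r15
```

```text
clock: 19.98
tcp_pos: [0.5662, -0.0694, 0.1893]
orientation: [1.921, 2.48, -0.001]
contact_force: [5.5, -7.0, 2.1]
grip_width: 0.0125
tcp [ 0.5662 -0.0694  0.1893] r 0.0344 ang -91.0 N 8.24 F [ 5.5 -7.   2.1] g 0.0125 19.9833
Frad 6.9 Ftan ccw 5.6
[([14, 0, 41, 49, 595], array([450. , 615.5])), ([2, 34, 40, 36, 1082], array([426.5, 651.5]))]
clock: 20.28
tcp_pos: [0.5636, -0.0664, 0.1879]
orientation: [-1.92, -2.485, 0.002]
contact_force: [-0.7, 0.2, 0.3]
grip_width: 0.0296
tcp [ 0.5636 -0.0664  0.1879] r 0.0315 ang -95.9 N 7.7 F [-0.7  0.2  0.3] g 0.0296 20.2833
Frad -0.2 Ftan ccw -0.7
[([38, 4, 17, 63, 537], array([453.7, 625.3])), ([1, 34, 41, 36, 1097], array([426. , 651.8]))]
```

View pics/r15.png

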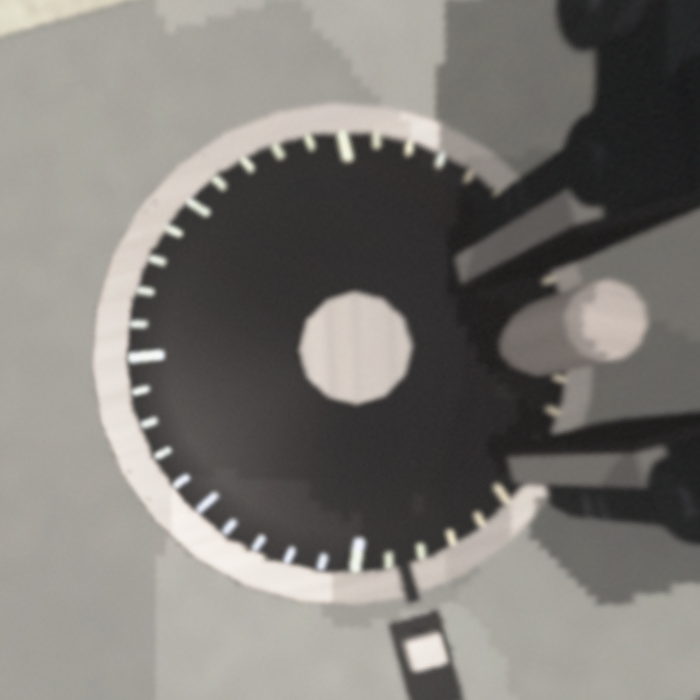

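Released: dial rests near 8.6, tell-tale is stably drawn at (426,652). Now go to the bar handle.

```bash
python3 -m handwheel '[[[0,0,0.022,0,0,0,0.03],[0,0,0.022,0,0,0,0.03],[0,0,0.01,0,0,0,0.03],[-0.03,0.002,0,0,0,0,0.03],[-0.03,0.002,0,0,0,0,0.03],[-0.02,0.001,0,0,0,0,0.03],[-0.0133,0.0012,0,0,0,0,0.03],[0,0,0,0,0,0,0.03],[0,0,0,0,0,0,0.03]]]'
python3 - <<'E'
from h import *
o=r.get_obs(); p,d=r.grab_frame('wrist'); cv2.imwrite('pics/w16.png',cv2.resize(p,(800,600))[:,:,::-1]); print(o['tcp_pos'],o['joints'])
p,d=r.grab_frame('scene'); cv2.imwrite('pics/s16.png',p[:,:,::-1])
E
```

```text
clock: 21.08
tcp_pos: [0.4709, -0.0603, 0.2424]
orientation: [1.921, 2.486, -0.001]
contact_force: [0.1, 0.4, -0.2]
grip_width: 0.0303
[ 0.47085344 -0.0603035   0.24238133] [ 0.52669042  0.28363363 -0.61296733  2.05066167  0.21334133  0.86832751
  0.04879301]
```

View pics/w16.png

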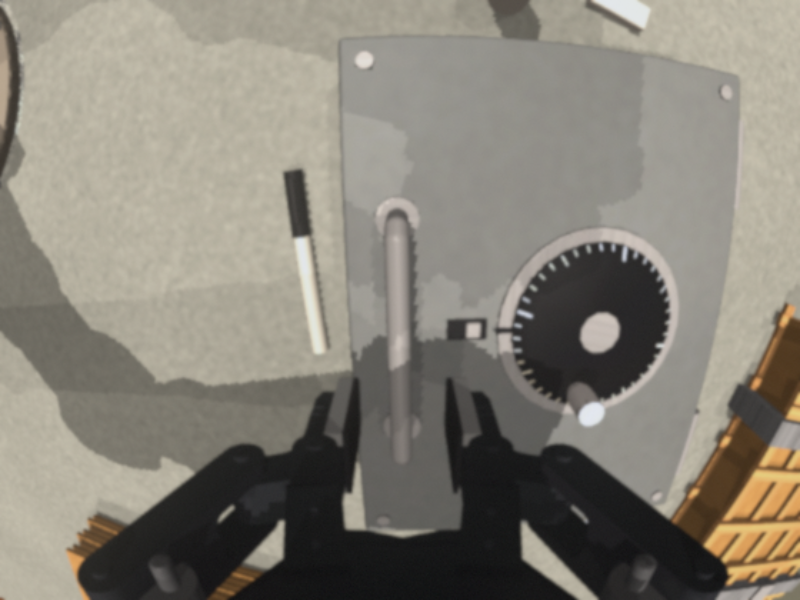

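View pics/s16.png

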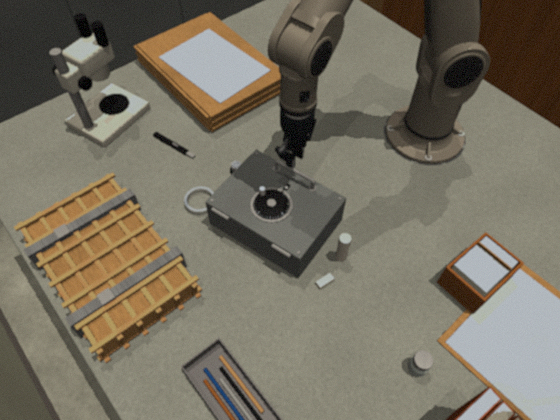

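The bar is centred between the fingers; tell-tale at (472,329) near the dial end of its slot. Descend and grip.

```bash
python3 -m handwheel '[[[0,0,-0.018,0,0,0,0.03],[0,0,-0.018,0,0,0,0.03],[0,0,-0.013,0,0,0,0.03],[0,0,-0.006,0,0,0,0.03],[0,0,0,0,0,0,0.03],[0,0,0,0,0,0,0.03]]]'
python3 -m handwheel '[[[0,0,0,0,0,0,0.01],[0,0,0,0,0,0,0.004],[0,0,0,0,0,0,0.004],[0,0,0,0,0,0,0.004],[0,0,0,0,0,0,0.004]]]' 60
```

```text
clock: 21.68
tcp_pos: [0.4718, -0.06, 0.1874]
orientation: [-1.92, -2.486, -0.001]
contact_force: [-0.5, -0.8, -0.5]
grip_width: 0.03
clock: 22.1
tcp_pos: [0.4698, -0.0607, 0.1879]
orientation: [-1.92, -2.485, 0.005]
contact_force: [-6.5, -0.1, 6.6]
grip_width: 0.0079
```

```bash
python3 -m handwheel '[[[-0.001,0,0.001,0,0,0,0.004],[0,0,0.001,0,0,0,0.004],[0,0,0,0,0,0,0.004]]]'; python3 -m handwheel '[[[0,0,0.001,0,0,0,0.004],[0,0,0,0,0,0,0.004]]]'
```

```text
clock: 22.35
tcp_pos: [0.4699, -0.0607, 0.1894]
orientation: [-1.921, -2.486, 0.001]
contact_force: [-1.2, -2.5, -5.1]
grip_width: 0.0079
clock: 22.52
tcp_pos: [0.47, -0.0607, 0.1903]
orientation: [-1.921, -2.485, 0.001]
contact_force: [0.3, -3.3, -7.9]
grip_width: 0.0077
```

```bash
python3 -m handwheel '[[[0,0,0.001,0,0,0,0.004],[0,0,0,0,0,0,0.004]]]'; python3 -m handwheel '[[[0,0,0.001,0,0,0,0.004],[0,0,0,0,0,0,0.004]]]';python3 -m handwheel '[[[0,0,0.0005,0,0,0,0.004],[0,0,0,0,0,0,0.004]]]'
```

```text
clock: 22.68
tcp_pos: [0.4702, -0.0606, 0.1914]
orientation: [1.921, 2.485, -0.001]
contact_force: [0.7, -3.3, -9.1]
grip_width: 0.0078
clock: 22.85
tcp_pos: [0.4705, -0.0605, 0.1925]
orientation: [1.921, 2.485, 0.0]
contact_force: [1.3, -4.1, -9.9]
grip_width: 0.0082
clock: 23.02
tcp_pos: [0.4705, -0.0605, 0.1931]
orientation: [1.921, 2.485, 0.0]
contact_force: [2.1, -4.5, -10.0]
grip_width: 0.0076
```

The lift force plateaus at ~10 N while the bar rises, so the bolt has let go. Compute the arc.

```bash
python3 bolt.py r17
python3 - <<'E'
from h import *
yaw=np.radians(14.7); bx=np.array([np.cos(yaw),np.sin(yaw),0]); R=np.hypot(.185,.038); p0=np.arctan2(.038,.185)
def tcp(th,t):
    ph=p0+th; bar=R*(-np.cos(ph)*bx+np.array([0,0,np.sin(ph)]))
    return bar+.054*(np.sin(t)*bx+np.cos(t)*np.array([0,0,1]))
ths=np.linspace(.028,1.028,31); ts=.3*np.linspace(0,1,31)
for i in range(30):
    d=tcp(ths[i+1],ts[i+1])-tcp(ths[i],ts[i]); print(i,d.round(4), (0.01*np.array([-np.sin(yaw),np.cos(yaw)])).round(4))
E
```

```text
[]
0 [0.002  0.0005 0.0061] [-0.0025  0.0097]
1 [0.0022 0.0006 0.006 ] [-0.0025  0.0097]
2 [0.0024 0.0006 0.006 ] [-0.0025  0.0097]
3 [0.0026 0.0007 0.0059] [-0.0025  0.0097]
4 [0.0028 0.0007 0.0058] [-0.0025  0.0097]
5 [0.003  0.0008 0.0057] [-0.0025  0.0097]
6 [0.0032 0.0008 0.0056] [-0.0025  0.0097]
7 [0.0033 0.0009 0.0055] [-0.0025  0.0097]
8 [0.0035 0.0009 0.0054] [-0.0025  0.0097]
9 [0.0037 0.001  0.0053] [-0.0025  0.0097]
10 [0.0039 0.001  0.0052] [-0.0025  0.0097]
11 [0.004  0.0011 0.0051] [-0.0025  0.0097]
12 [0.0042 0.0011 0.005 ] [-0.0025  0.0097]
13 [0.0043 0.0011 0.0048] [-0.0025  0.0097]
14 [0.0045 0.0012 0.0047] [-0.0025  0.0097]
15 [0.0047 0.0012 0.0045] [-0.0025  0.0097]
16 [0.0048 0.0013 0.0044] [-0.0025  0.0097]
17 [0.0049 0.0013 0.0042] [-0.0025  0.0097]
18 [0.0051 0.0013 0.0041] [-0.0025  0.0097]
19 [0.0052 0.0014 0.0039] [-0.0025  0.0097]
20 [0.0053 0.0014 0.0037] [-0.0025  0.0097]
21 [0.0055 0.0014 0.0036] [-0.0025  0.0097]
22 [0.0056 0.0015 0.0034] [-0.0025  0.0097]
23 [0.0057 0.0015 0.0032] [-0.0025  0.0097]
24 [0.0058 0.0015 0.003 ] [-0.0025  0.0097]
25 [0.0059 0.0015 0.0028] [-0.0025  0.0097]
26 [0.006  0.0016 0.0026] [-0.0025  0.0097]
27 [0.0061 0.0016 0.0024] [-0.0025  0.0097]
28 [0.0061 0.0016 0.0022] [-0.0025  0.0097]
29 [0.0062 0.0016 0.002 ] [-0.0025  0.0097]
```

```bash
python3 -m handwheel '[[[0.0007,0.0002,0.002,0,0,0,0.004],[0.0007,0.0002,0.002,0,0,0,0.004]]]'
```

```text
clock: 23.23
tcp_pos: [0.4715, -0.0602, 0.1968]
orientation: [-1.921, -2.485, 0.001]
contact_force: [1.0, -3.6, -10.8]
grip_width: 0.0073
```

Freely lifting at ~10 N. Continue along the arc.

```bash
python3 -m handwheel '[[[0.0014,0.0004,0.0041,-0.0025,0.0097,0,0.004],[0.0022,0.0006,0.006,-0.0025,0.0097,0,0.004],[0.0024,0.0006,0.006,-0.0025,0.0097,0,0.004],[0.0026,0.0007,0.0059,-0.0025,0.0097,0,0.004],[0.0028,0.0007,0.0058,-0.0025,0.0097,0,0.004]]]'; python3 -m handwheel '[[[0.003,0.0008,0.0057,-0.0025,0.0097,0,0.004],[0.0032,0.0008,0.0056,-0.0025,0.0097,0,0.004],[0.0033,0.0009,0.0055,-0.0025,0.0097,0,0.004],[0.0035,0.0009,0.0054,-0.0025,0.0097,0,0.004],[0.0037,0.001,0.0053,-0.0025,0.0097,0,0.004]]]'
```

```text
clock: 23.65
tcp_pos: [0.4831, -0.057, 0.2248]
orientation: [-1.902, -2.461, 0.062]
contact_force: [3.4, -4.5, -12.7]
grip_width: 0.0076
clock: 24.07
tcp_pos: [0.4995, -0.0525, 0.2519]
orientation: [-1.881, -2.435, 0.123]
contact_force: [1.4, -4.1, -13.1]
grip_width: 0.0079
```

```bash
python3 -m handwheel '[[[0.0039,0.001,0.0052,-0.0025,0.0097,0,0.004],[0.004,0.0011,0.0051,-0.0025,0.0097,0,0.004],[0.0042,0.0011,0.005,-0.0025,0.0097,0,0.004],[0.0043,0.0011,0.0048,-0.0025,0.0097,0,0.004],[0.0045,0.0012,0.0047,-0.0025,0.0097,0,0.004],[0.0047,0.0012,0.0045,-0.0025,0.0097,0,0.004],[0.0048,0.0013,0.0044,-0.0025,0.0097,0,0.004]]]'
python3 - <<'E'
from h import *
p,d=r.grab_frame('scene'); cv2.imwrite('pics/s18.png',cv2.resize(p[60:300,120:440],(800,600),interpolation=cv2.INTER_CUBIC)[:,:,::-1])
E
```

```text
clock: 24.65
tcp_pos: [0.53, -0.044, 0.2861]
orientation: [-1.851, -2.396, 0.206]
contact_force: [-1.4, -1.5, -14.0]
grip_width: 0.0079
```

View pics/s18.png

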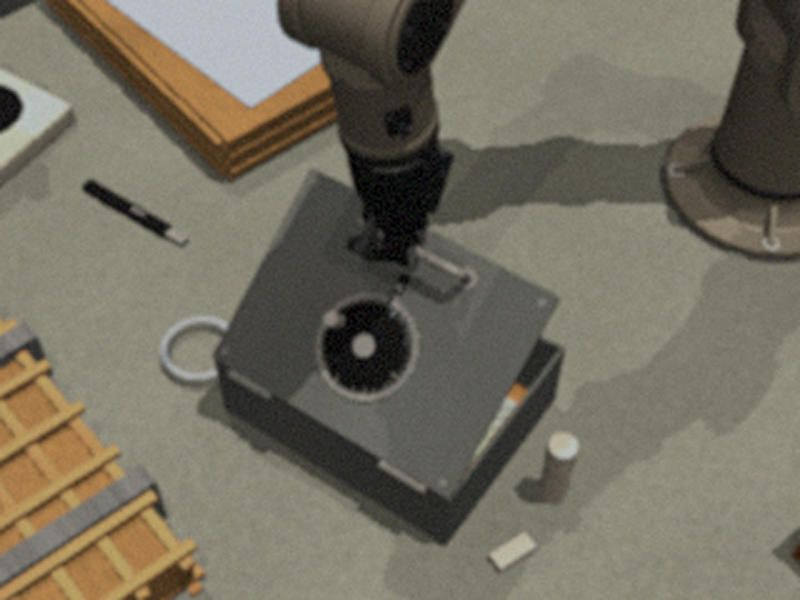

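The lid is rising cleanly with nothing nearby touched. Continue.

```bash
python3 -m handwheel '[[[0.0049,0.0013,0.0042,-0.0025,0.0097,0,0.004],[0.0051,0.0013,0.0041,-0.0025,0.0097,0,0.004],[0.0052,0.0014,0.0039,-0.0025,0.0097,0,0.004],[0.0053,0.0014,0.0037,-0.0025,0.0097,0,0.004],[0.0055,0.0014,0.0036,-0.0025,0.0097,0,0.004],[0.0056,0.0015,0.0034,-0.0025,0.0097,0,0.004]]]'; python3 -m handwheel '[[[0.0057,0.0015,0.0032,-0.0025,0.0097,0,0.004],[0.0058,0.0015,0.003,-0.0025,0.0097,0,0.004],[0.0059,0.0015,0.0028,-0.0025,0.0097,0,0.004],[0.006,0.0016,0.0026,-0.0025,0.0097,0,0.004],[0.0061,0.0016,0.0024,-0.0025,0.0097,0,0.004],[0.0061,0.0016,0.0022,-0.0025,0.0097,0,0.004],[0.0062,0.0016,0.002,-0.0025,0.0097,0,0.004],[0,0,0,0,0,0,0.004],[0,0,0,0,0,0,0.004]]]'
python3 - <<'E'
from h import *
o=r.get_obs();p,d=r.grab_frame('scene'); cv2.imwrite('pics/s19.png',cv2.resize(p[60:300,120:440],(800,600),interpolation=cv2.INTER_CUBIC)[:,:,::-1])
p,d=r.grab_frame('wrist'); cv2.imwrite('pics/w19.png',p[:,:,::-1])
RT=Rn.from_rotvec(o['orientation']).as_matrix(); bar=o['tcp_pos']+.054*RT[:,2]; yaw=np.radians(14.7)
hx=np.array([.5668,-.035])+.085*np.array([np.cos(yaw),np.sin(yaw)]); v=bar[:2]-hx; print('tool z',RT[:,2],'bar',bar,'theta',np.arctan2(bar[2]-.095,-(v@[np.cos(yaw),np.sin(yaw)]))-np.arctan2(.038,.185))
E
```

```text
clock: 25.2
tcp_pos: [0.5614, -0.0354, 0.3092]
orientation: [-1.825, -2.362, 0.276]
contact_force: [-8.6, 0.8, -4.5]
grip_width: 0.0078
clock: 25.95
tcp_pos: [0.6041, -0.0235, 0.3287]
orientation: [-1.794, -2.324, 0.349]
contact_force: [-5.9, 1.2, -1.4]
grip_width: 0.0078
tool z [-0.28682904 -0.07248377 -0.95523568] bar [ 0.5885757  -0.02745319  0.27708364] theta 1.03991121499917
```

View pics/s19.png

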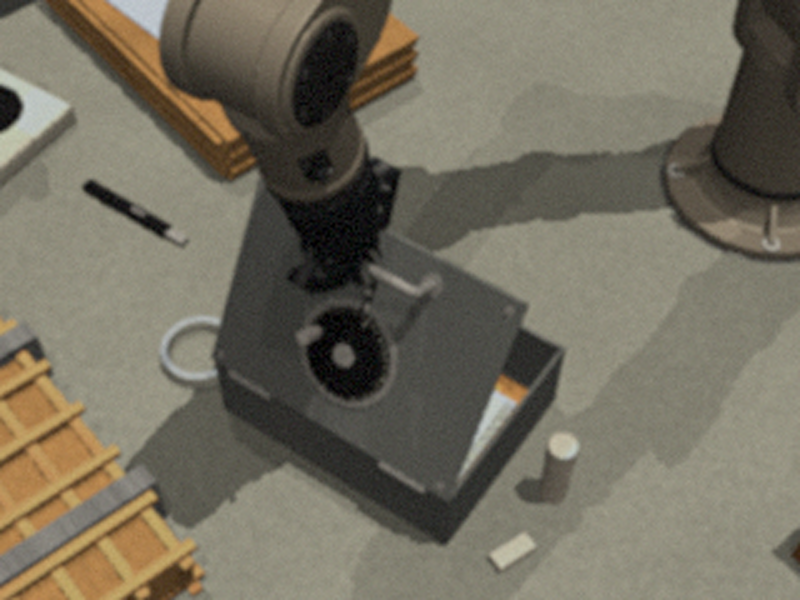

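View pics/w19.png

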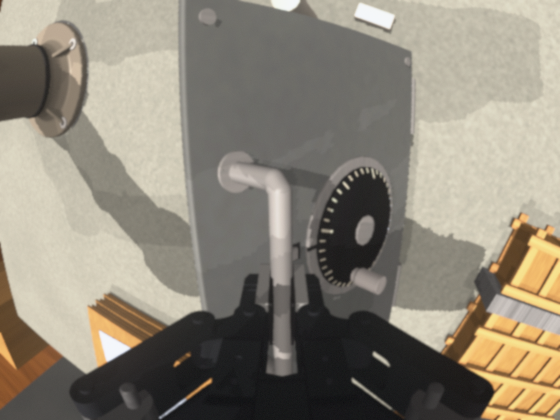

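Lid stands at θ≈1.04 rad. Release gently and back off along the tool axis.

```bash
python3 -m handwheel '[[[0,0,0,0,0,0,0.012],[0,0,0,0,0,0,0.018],[0,0,0,0,0,0,0.018],[0,0,0,0,0,0,0.018]]]' 20
python3 -m handwheel '[[[0.0014,0.0004,0.0048,0,0,0,0.018],[0.0029,0.0007,0.0096,0,0,0,0.018]]]'
```

```text
clock: 26.38
tcp_pos: [0.6046, -0.0251, 0.3281]
orientation: [-1.798, -2.325, 0.348]
contact_force: [0.2, 1.1, -0.3]
grip_width: 0.0178
clock: 26.55
tcp_pos: [0.6077, -0.0244, 0.3413]
orientation: [-1.795, -2.323, 0.352]
contact_force: [-0.6, 0.3, -0.2]
grip_width: 0.0177
```

```bash
python3 -m handwheel '[[[0.0043,0.0011,0.0143,0,0,0,0.018],[0.0057,0.0014,0.019,0,0,0,0.018],[0.0057,0.0014,0.019,0,0,0,0.018],[0.0057,0.0014,0.019,0,0,0,0.018],[0.0057,0.0014,0.019,0,0,0,0.018],[0.0057,0.0014,0.019,0,0,0,0.018],[0,0,0,0,0,0,0.018],[0,0,0,0,0,0,0.018]]]'
python3 -m handwheel '[[[0,0,0,0,0,0,0.018],[0,0,0,0,0,0,0.018],[0,0,0,0,0,0,0.018],[0,0,0,0,0,0,0.018],[0,0,0,0,0,0,0.018],[0,0,0,0,0,0,0.018]]]'
python3 - <<'E'
from h import *
o=r.get_obs();p,d=r.grab_frame('scene'); cv2.imwrite('pics/s20.png',cv2.resize(p[60:300,120:440],(800,600),interpolation=cv2.INTER_CUBIC)[:,:,::-1])
p,d=r.grab_frame('top'); cv2.imwrite('pics/t20.png',cv2.resize(p[100:300,160:440],(800,571),interpolation=cv2.INTER_CUBIC)[:,:,::-1])
p,d=r.grab_frame('wrist'); cv2.imwrite('pics/w20.png',p[:,:,::-1])
vv,uu=np.mgrid[:H,:W]; P=with_depth('wrist',np.c_[uu.ravel(),vv.ravel()],d,o); yaw=np.radians(14.7)
hx=np.array([.5668,-.035])+.085*np.array([np.cos(yaw),np.sin(yaw)]); q=P[:,:2]-hx; X=q@[np.cos(yaw),np.sin(yaw)]; Y=q@[-np.sin(yaw),np.cos(yaw)]; Z=P[:,2]-.095
k=(Y>.07)&(Y<.12)&(X<-.02)&(X>-.2)&(Z>.02)&(d.ravel()>0); a=np.arctan2(Z[k],-X[k]); print('lid angle approx',np.percentile(a,[10,50,90]),k.sum())
E
```

```text
clock: 27.22
tcp_pos: [0.6413, -0.0156, 0.4525]
orientation: [-1.797, -2.326, 0.348]
contact_force: [0.2, -0.0, -0.2]
grip_width: 0.018
clock: 27.72
tcp_pos: [0.6406, -0.0161, 0.4505]
orientation: [-1.795, -2.323, 0.351]
contact_force: [0.0, -0.4, 0.1]
grip_width: 0.0182
lid angle approx [1.05421519 1.06413238 1.09620986] 6595
```

View pics/s20.png

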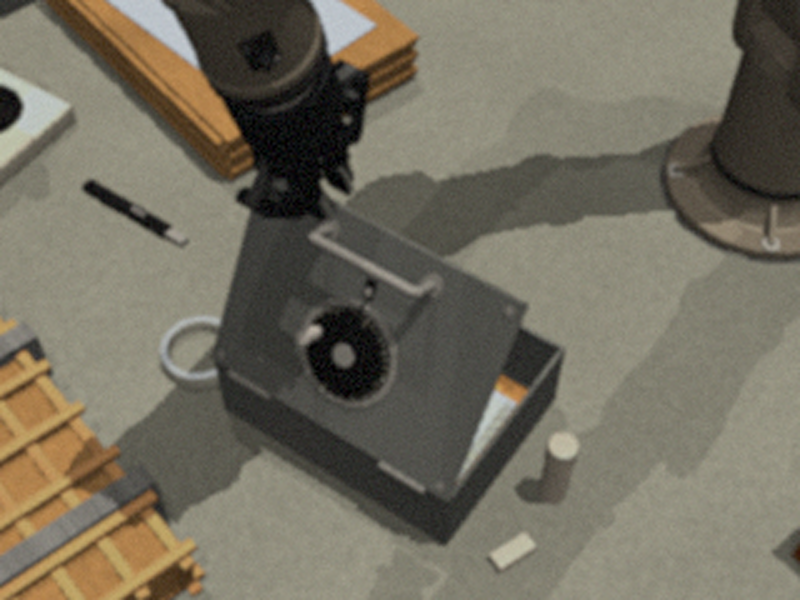

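View pics/t20.png

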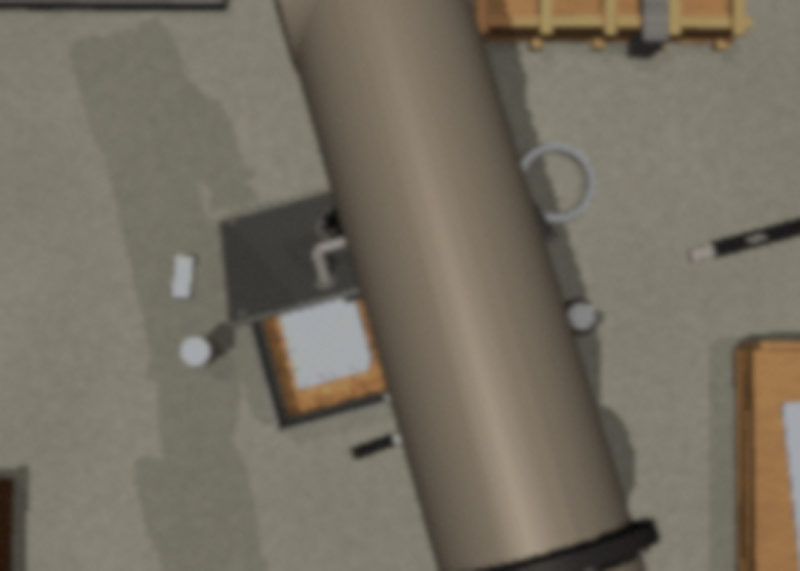

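View pics/w20.png

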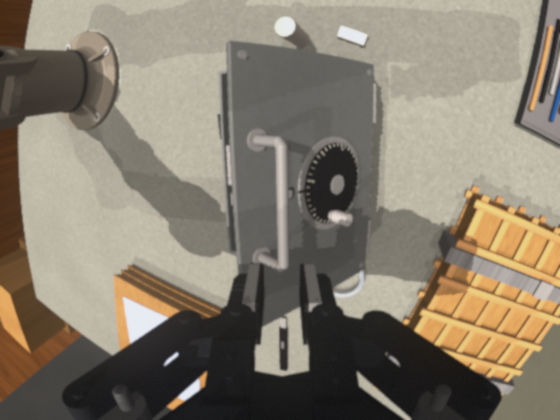

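The views show the lid standing open at about 1.05 rad and the gripper well clear of it. The glue stick, eraser, tape, loupe and marker are where they were.

```bash
python3 -c "
from bench import r
print(r.hand_in(), r.get_obs()['clock'])"
```

```text
the job is handed in; nothing more can be done
the job is handed in; nothing more can be done
```

The box is open and the job is handed in. The lid stands free at about 1.05 rad of its 1.3 rad swing, and the robot is touching nothing. The clock was about 28 s at hand-in.

- **Dial:** I turned it right about 2.46 turns from 30.5 and stopped at about 12.2 by camera. Then I turned it left past 12 once and on to 27, and slowly right until it stopped at about 8.3.
- **Stop:** the highest tangential force I read at the knob was about 12 N, after which I eased off and let go. The dial sprang back to about 8.6.
- **Lid:** I gripped the bar handle and test-lifted it in 1 mm steps. The force levelled off at about 10 N as the bar rose, and peaked at about 14 N during the swing.

**Last checks:**
- **Lid angle:** depth points on the lid gave about 1.06 rad, and the handle position before release gave 1.04 rad.
- **Contact:** the wrist force was about zero after I let go.
- **Surroundings:** the glue stick, eraser, tape roll, loupe, marker and cutter looked unmoved in the last pictures. The arm hid half the marker in the top view. I did not look at the pin jar again, though the arm never went near it.

**One disagreement:** the tell-tale's movement measured about 4.5 mm by camera, not the stated 6 mm. I could not explain the difference, but the lid lifted with no sign of the bolt holding.

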